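Fetch the dropped part from the drip rack with tongs

ROBOT

A 7-joint arm with a two-finger parallel gripper is mounted at the origin on the work surface. World frame = base frame: x ahead of the robot, y to its left, z up, the work surface at z = 0. Lengths are in mm, angles in rad, forces in N, time in s.
With the tool pointing down it reaches from about 350 to 900 mm from the base axis. Payload 8.1 kg.
Tool frame: the origin (TCP) lies between the finger pads; the fingertips stand 22 mm ahead of it and the grasp point (between the pads) lies 3 mm ahead of it; z points along the fingers, y is the line along which they close (so a half turn about z gives the same grasp; the last joint's range is limited). The gripper opens to 92 mm and grips with 3 to 60 N. Pads are 19 mm wide; open, the fingers measure 130 mm over their backs; the gripper's body (75 mm by 190 mm) begins 47 mm behind the grasp point.
Start: joints at [-1.35, 0.434, 0.025, 1.573, -0.012, 1.134, -0.075], TCP at [198.884, 592.525, 248.742] pointing down, gripper open.
Joint ranges: [-2.62, 2.62], [-0.44, 2.09], [-1.27, 1.32], [0.08, 2.57], [-1.32, 4.46], [0.12, 2], [-2.74, 2.74]. Speed limits (rad/s): [2.22, 2.22, 3.01, 3.01, 3.14, 3.14, 3.14].

INTERFACE

Orientations are given as a 3x3 rotation matrix whose columns are the frame's x, y, z axes.
In Python, from plant import manip, optics, order, spotter gives the robot as it stands.
- The arm moves only by the tool move_arm, never from a script. Its argument "deltas" is a list that holds one entry, the list of rows, each a list of 6 numbers: the shift along the tool's x, y, z in mm, then the turn, a rotation vector about the tool's x, y, z in degrees. In form: [[[dx, dy, dz, wx, wy, wz], ...]]. A call has exactly 5 rows; each row is the pose to reach, as a shift and turn from the pose commanded when the call began, along the tool's axes at that moment; what a row does not reach only later rows make up. A row lasts 1/12 s, in which the tool goes at most 41.7 mm and 7.16 degrees, less where a joint would pass 70% of its speed; a pose out of reach is approached as far as the arm can. A call with a gripper value outside its range is refused whole. "gripper" is the closure in counts, from 0 (fully open) to 255 (shut), set as the call begins (left out, the last holds). The fingers move at their own pace and stop on an object; "squeeze" is the grip in N (left out, the last holds). Time passes only in rows, so rows that repeat a pose let the fingers close, or fill a call up. It gives the time, the measured TCP pose, the force, the opening and the grip force at its end, in the units of the state.
- manip.get_state(): the state, without advancing time (a new reading comes with each control period).
- optics.grab_frame(name): name is "scene" or "top" or "wrist"; returns a dict with "image" (480x640x3 uint8, blue, green, red), "fovy" (degrees; the focal length in pixels is half the picture's height over the tangent of half this angle, whatever the lens; pixels are square), "cx", "cy" (the principal point, pixels), "extrinsics" (4x4, takes a point from world to camera coordinates); the wrist camera has in their place "T_tool_cam" (4x4, takes a point from camera to tool coordinates, whose origin is the TCP and whose axes are the flange's). Camera axes: x right, y down, z forward; pixel columns grow to the right and rows downward; lengths in mm; the calibration is good to about 2 mm. A picture is of the moment at which its call begins: read the wrist's pose just before it. There is no depth.
- order.close_job(): hands the job in; it is judged then, once.
Trained networks look in a picture, given as the dict that the camera call returned (one of the last four; its "shot" number tells which), for a name from the list of things; names that differ only in an ending like _2 or _b are one class to them, and where a whole thing is asked for, a point or a joint stands for the part that bears it (a point fixed in the world has none). Each returns a list of dicts, best first, with "p" (0 to 1); they miss things now and then, are a little off and sometimes report something else, mostly with a low value. They report only what shows in the picture. A call takes as long as a camera call. They do not tell look-alikes from the thing itself.
- spotter.find_in(name, picture): "xy" ([column, row] in pixels, amid what is visible of it).
The state is a dict: "clock": time; "joints": joint angles; "joint_vel": joint speeds; "effort": joint torques, N m; "ee_pos": TCP position; "ee_rot": TCP orientation; "wrist_force": force on the tool from outside, world axes, zero at the start; "torque": the same for the moment, N m; "width": opening from 0.0 (shut) to 1.0 (fully open); "finger_force": force on a finger pad.
Only numpy, scipy, OpenCV 4.12 (cv2) and the standard library are available. Lean on these libraries where they do the work, as an engineer would, in place of code of your own. Each camera call takes 0.05 s, during which the arm holds its last target. There are 200 camera calls.

TASK

A rinsed steel part has dropped through onto the drip tray under the strainer can. Lift the can by its handle off the rack, keeping it upright, set it down standing on the black rubber mat beside and let go; then take the tongs by their grips, close them on the dropped part and lift it at least 10 cm above the bench, and finish while still holding it up, still, in the tongs. Touch the part only with the tongs, and leave the other things on the bench where they are.

Things in the scene. Friction and masses are not known exactly. Their poses are not given: they have to be found in the camera images.
- can: Round open-topped steel strainer can, 120 mm diameter, 75 mm high, about 0.32 kg, with a rigid arched dark handle over its mouth. Starts standing on the two rails of the rack (underside 65 mm above the bench). Origin: centre of its underside; z up; the handle spans along its y axis.
- can_handle (a point): Middle of the handle's straight level top bar: a 10 mm round bar, 80 mm long along the can's y axis, its centre 125 mm above the can's underside and 50 mm above the rim. Pinch it from above with the fingers closing along the can's x axis.
- mat: Square black rubber drip mat lying on the bench, 180 x 180 x 3 mm, fixed. Origin: centre of its underside. Set the can down near its centre (upright, can and mat centres within 40 mm). It lies on the robot's left or right of the rack.
- rack: Fixed drip rack. Tray slab 150 (x) x 124 (y) x 18 mm high with 6 mm lips at its +-y edges; two 8 mm round rails, tops 65 mm above the bench, run along x at y = +-48 mm on posts at x = +-66 mm. Between the rails it is open, 88 mm wide, at both x ends and (can off) above. Origin: centre of its underside, on the bench; -x end faces roughly to the robot.
- part: The dropped part: a small upright steel bush, 22 mm diameter over its lower 21 mm, with a 12 mm boss on top, 27 mm high in all, about 35 g. Origin: centre of its underside. Stands loose on the tray slab (18 mm above the bench) near the rack's middle, beneath the can.
- tongs: Spring tongs, about 100 g, lying on the bench so that the two arms close level towards one another. Origin: on the centre line midway between the two black rubber grips, at underside height (bench height at start); x points along the tongs to the tips, z up. Round spring block (28 mm) at x = -88 mm; arms end at x = +125 mm. Balances near x = -15 mm. They spring open when let go.
- tongs_grips (a point): Point midway between the two grips, 11 mm above the tongs' origin. Grips: 50 mm long along x, 22 mm high, outer faces 48 mm apart at rest (open), 38 mm when the tips close on the part. Take both between the fingers from above and squeeze: 2.5 N starts them closing, 4 N reaches the part's width, 15 to 25 N holds the part firmly; a light squeeze to 44 mm carries them open.
- tongs_tips (a point): Point midway between the two tip pads, 110 mm ahead of the tongs' origin along x and 11 mm above their underside. Tip pads are 32 mm long, 14 mm high; inside gap 45 mm and outside width about 55 mm when open (gap shrinks 2.35 mm for each 1 mm of squeeze at the grips). The part's axis should stand here when closing.
- tongs_left (a joint): Angle of the tongs' left arm: 0 = sprung fully open, 0.058 rad = arms parallel, pads 22 mm apart; 0.095 = closed stop. The right arm mirrors it.
- pack_a: Bystander: silver-cased battery pack 138 x 46 x 25 mm, behind the things. Leave it.
- pack_b: Bystander: second silver-cased battery pack 138 x 46 x 25 mm. Leave it.
- block: Bystander: blue plastic tyre truing block 60 x 100 x 52 mm, behind the rack. Leave it.
- reamer: Bystander: body reamer with orange handle, 155 mm long, 26 mm wide, 22 mm high, lying between robot and task things. Leave it.
- wheel: Bystander: small rubber wheel lying flat, 64 mm diameter, 26 mm high. Leave it.
- oil: Bystander: small oil bottle, 32 mm diameter, 75 mm high, standing. Leave it.
Things that resemble listed ones, but are neither listed nor needed, are in the scene too. Of the things that look like the can, the middle-sized one is meant.

How it is judged:
By the outcome, as a careful person would: the job done as asked, in the order asked, and still so for the second after the job is handed in, while the arm keeps its last pose, push and grip.
It also fails if it takes over 70 s, if anything falls off the work surface, if the arm or the gripper's body presses on something with over 40 N, if the wrist force passes 120 N, or if a joint passes its speed limit or range.

## Working session

There is one attempt and no reset: what is moved stays moved. The work goes in short steps, Python scripts to look and compute and a tool call to move; the robot and the scene stay as the last step left them, time stands still between calls to the robot, and variables do not carry over. Pictures are saved under pics/ and viewed, at most 10 in all, crops included, and the job is handed in when it is done.

Besides the shell and the picture viewer there is one more tool, called after "Request:" as name(argument=value, ...) on one line, values as JSON. move_arm: Moves the arm, as the interface text tells. Its arguments: {"type":"object","properties":{"deltas":{"type":"array"},"gripper":{"type":"number"},"squeeze":{"type":"number"}},"required":["deltas"]}

```bash
mkdir -p pics; ls; cat > h.py <<'E'
import numpy as np, cv2
from plant import manip, optics, order, spotter
def K(f):
    F=240/np.tan(np.radians(f["fovy"])/2); return F,f["cx"],f["cy"]
def ext(f,s=None):
    if "extrinsics" in f: return np.array(f["extrinsics"])
    T=np.eye(4);T[:3,:3]=s["ee_rot"];T[:3,3]=s["ee_pos"]
    return np.linalg.inv(T@np.array(f["T_tool_cam"]))
def ray(f,xy,z,s=None):
    F,cx,cy=K(f);E=ext(f,s);R=E[:3,:3];c=-R.T@E[:3,3]
    d=R.T@np.array([(xy[0]-cx)/F,(xy[1]-cy)/F,1]);return c+d*(z-c[2])/d[2]
def proj(f,P,s=None):
    F,cx,cy=K(f);E=ext(f,s);p=E[:3,:3]@np.array(P,float)+E[:3,3]
    return np.array([cx+F*p[0]/p[2],cy+F*p[1]/p[2]])
E
python3 - <<'E'
from h import *
s=manip.get_state();print({k:np.round(v,3).tolist() for k,v in s.items()})
zs=dict(can=100,can_handle=190,mat=3,rack=65,tongs=11,tongs_grips=11,tongs_tips=11,pack_a=25,block=52,reamer=11,wheel=26,oil=75)
for n in("top","scene"):
    f=optics.grab_frame(n);cv2.imwrite(f"pics/{n}.png",f["image"]);print(n,K(f),np.round(f["extrinsics"],3).tolist())
    for k,z in zs.items():
        for d in spotter.find_in(k,f)[:5]:
            if d["p"]>.3: print(k,round(d["p"],2),np.round(d["xy"]),np.round(ray(f,d["xy"],z)[:2]))
E
```

```text
pics
{'clock': 0.0, 'joints': [-1.35, 0.435, 0.025, 1.574, -0.012, 1.134, -0.075], 'joint_vel': [-0.0, -0.001, -0.0, -0.001, 0.0, -0.001, 0.001], 'effort': [0.0, -66.785, 0.985, -31.446, -0.061, 0.043, 0.0], 'ee_pos': [198.765, 592.034, 247.934], 'ee_rot': [[-0.948, 0.318, -0.0], [0.318, 0.948, -0.002], [-0.0, -0.002, -1.0]], 'wrist_force': [-0.16, -0.317, -0.378], 'torque': [0.007, 0.005, -0.032], 'finger_force': 0.0, 'width': 0.999}
top (np.float64(565.7891295963645), 317.98159102352054, 240.2256074397757) [[-0.007, -1.0, 0.002, 4.774], [-0.985, 0.006, -0.171, 544.809], [0.171, -0.003, -0.985, 1228.719], [0.0, 0.0, 0.0, 1.0]]
can 0.89 [304. 190.] [647.  32.]
can 0.64 [378. 208.] [ 606. -129.]
can 0.58 [160. 366.] [272. 331.]
can_handle 0.85 [379. 204.] [ 594. -122.]
can_handle 0.83 [307. 186.] [632.  23.]
can_handle 0.61 [161. 366.] [277. 306.]
mat 0.69 [459. 254.] [ 517. -327.]
mat 0.38 [316. 143.] [789.   3.]
rack 0.77 [312. 224.] [579.  15.]
rack 0.48 [252. 327.] [352. 144.]
tongs 0.77 [198. 262.] [503. 279.]
tongs_grips 0.66 [198. 261.] [504. 279.]
tongs_grips 0.55 [304. 190.] 
[... 350 characters left out ...]
656457618277, 237.85771622076928) [[-0.665, 0.746, 0.01, 350.493], [0.567, 0.514, -0.644, -199.026], [-0.486, -0.422, -0.765, 1369.654], [0.0, 0.0, 0.0, 1.0]]
can 0.94 [525. 282.] [313. 343.]
can 0.79 [296. 298.] [652.  24.]
can 0.77 [248. 270.] [671. -97.]
can_handle 0.79 [296. 299.] [693.  68.]
can_handle 0.58 [247. 270.] [708. -41.]
mat 0.65 [232. 213.] [ 534. -322.]
rack 0.55 [298. 338.] [699.  74.]
tongs 0.73 [452. 342.] [476. 294.]
tongs_grips 0.9 [452. 351.] [492. 304.]
tongs_tips 0.98 [449. 353.] [500. 302.]
pack_a 0.91 [329. 428.] [779. 224.]
pack_a 0.89 [185. 292.] [ 768. -202.]
reamer 0.85 [421. 272.] [371. 144.]
wheel 0.6 [323. 197.] [ 353. -174.]
oil 0.56 [328. 378.] [726. 175.]
```

View pics/top.png

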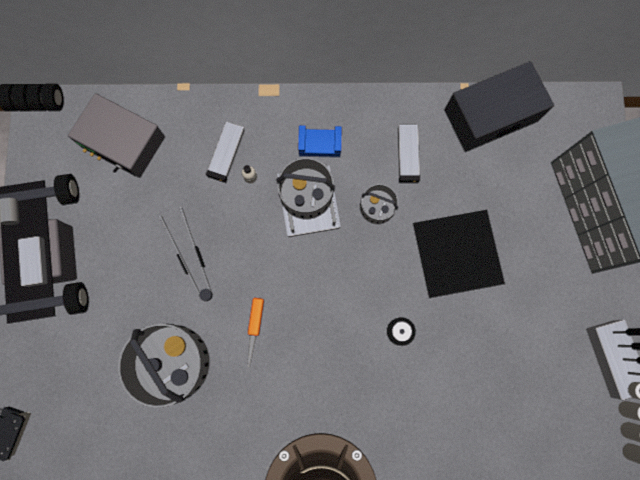

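View pics/scene.png

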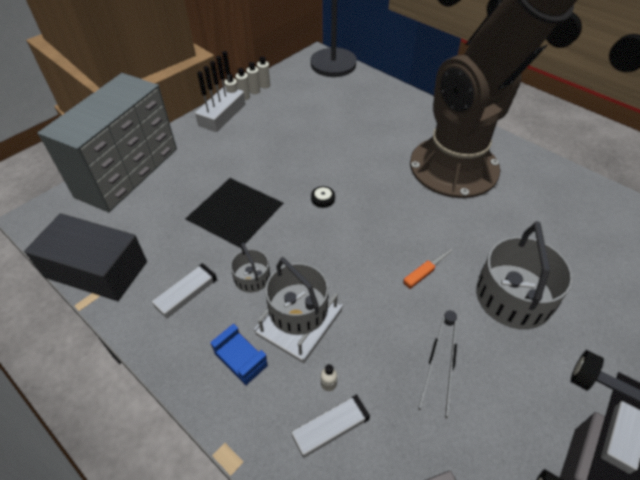

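The top view shows three cans: the large one at (165,365), the one on the rack at (305,188) and the small one at (378,205). I choose the rack one, which is middle-sized and stands on the rails. The mat is at (459,254). The tongs have their block at (206,295) and their tips at (163,215) and (182,208).

```bash
python3 - <<'E'
import cv2,numpy as np
a=cv2.imread("pics/top.png");c=cv2.resize(a[145:245,265:350],None,fx=6,fy=6,interpolation=cv2.INTER_CUBIC)
d=cv2.resize(a[200:305,150:220],None,fx=4,fy=4,interpolation=cv2.INTER_CUBIC)
o=np.zeros((600,800,3),np.uint8);o[:600,:510]=c;o[:420,515:795]=d
cv2.imwrite("pics/crop.png",o)
E
```

```text
(no output)
```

View pics/crop.png

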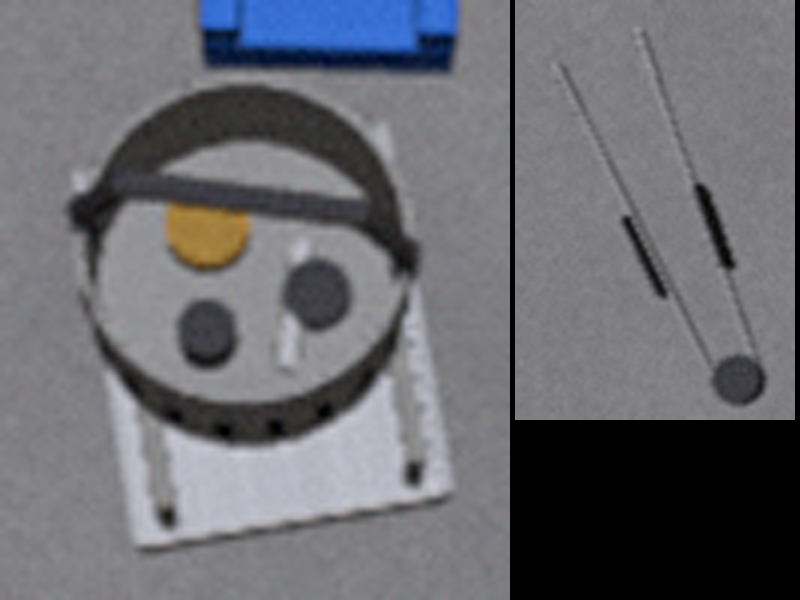

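The crop confirms the middle-sized can on the rails. Its handle bar runs from crop (120,183) to (365,210). The tray's front corners are at crop (140,548) and (452,492). The tongs lie open, tips up-left.

```bash
python3 - <<'E'
from h import *
f=optics.grab_frame("top");g=optics.grab_frame("scene")
c=lambda x,y:(265+x/6,145+y/6); t=lambda x,y:(150+(x-515)/4,200+y/4)
r=lambda n,xy,z:print(n,np.round(ray(f,xy,z),1))
a=ray(f,c(120,183),190);b=ray(f,c(365,210),190);print("bar",a,b,(a+b)/2,np.degrees(np.arctan2(*(a-b)[[1,0]])), np.linalg.norm(a-b))
r("rim centre",c(247,245),140)
a=ray(f,c(140,548),18);b=ray(f,c(452,492),18);d=(a-b)/np.linalg.norm(a-b);print("tray",a,b,np.linalg.norm(a-b),"centre",(a+b)/2+75*np.array([d[1],-d[0],0]),np.degrees(np.arctan2(d[1],d[0]))-90)
B=ray(f,t(738,380),22);G=(ray(f,t(645,257),22)+ray(f,t(715,227),22))/2;T=(ray(f,t(560,65),15)+ray(f,t(640,30),15))/2
print("tongs",B,G,T,[np.degrees(np.arctan2(*(p-q)[[1,0]])) for p,q in((G,B),(T,G),(T,B))],np.linalg.norm(T-B))
r("mat",(459,253.5),3)
for p in((414,223),(488,210),(504,284),(430,297)): r("m",p,3)
E
```

```text
bar [654.33169557  67.86940797 190.        ] [644.32005628 -15.27722492 190.        ] [649.32587592  26.29609153 190.        ] 83.13410169320828 83.7472117918632
rim centre [646.   25.7 140. ]
tray [559.42655191  69.45006659  18.        ] [580.61094688 -50.93158879  18.        ] 122.23142615687621 centre [643.88374825  22.25777514  18.        ] 9.980547567883875
tongs [425.14173463 255.63132016  22.        ] [504.05581703 290.85096414  22.        ] [619.70386083 342.6096143   15.        ] [np.float64(24.051381709160996), np.float64(24.111054628554548), np.float64(24.086858086032297)] 213.23377922791457
mat [ 519.  -326.7    3. ]
m [ 592.  -224.6    3. ]
m [ 622.1 -400.2    3. ]
m [ 447.3 -426.9    3. ]
m [ 418.6 -255.1    3. ]
```

```bash
cat >> h.py <<'E'
from scipy.spatial.transform import Rotation as Rn
def plan(way,vmax=40,wmax=7):
    """way: list of (x,y,z,tool-y azimuth deg). Prints rows, call by call, from measured pose."""
    s=manip.get_state();p=np.array(s["ee_pos"]);R=np.array(s["ee_rot"])
    poses=[]
    for x,y,z,a in way:
        a=np.radians(a);yv=np.array([np.cos(a),np.sin(a),0]);zv=np.array([0,0,-1.]);Rt=np.c_[np.cross(yv,zv),yv,zv]
        t=np.array([x,y,z],float);w=(Rn.from_matrix(R.T@Rt)).as_rotvec(degrees=True)
        n=max(1,int(np.ceil(max(np.linalg.norm(t-p)/vmax,np.linalg.norm(w)/wmax))))
        for i in range(1,n+1):poses.append((p+(t-p)*i/n,R@Rn.from_rotvec(w*i/n,degrees=True).as_matrix()))
        p,R=t,Rt
    while len(poses)%5:poses.append(poses[-1])
    p,R=np.array(s["ee_pos"]),np.array(s["ee_rot"])
    for k in range(0,len(poses),5):
        print([np.round(np.r_[R.T@(q-p),Rn.from_matrix(R.T@Q).as_rotvec(degrees=True)],1).tolist() for q,Q in poses[k:k+5]])
        p,R=poses[k+4]
def st():
    s=manip.get_state();print(round(s["clock"],2),np.round(s["ee_pos"],1),"az",round(np.degrees(np.arctan2(s["ee_rot"][1][1],s["ee_rot"][0][1])),1),"F",np.round(s["wrist_force"],1),"w",round(s["width"],3),"ff",s["finger_force"]);return s
E
python3 -c "
from h import *
plan([(230,552,310,62),(648,26,310,-6.9)])"
```

```text
[[-21.2, -14.3, -30.6, 0.0, 0.0, 4.7], [-42.4, -28.5, -61.3, 0.0, 0.0, 9.4], [-75.6, -50.0, -61.3, 0.0, 0.0, 13.5], [-108.7, -71.5, -61.3, 0.0, 0.0, 17.5], [-141.9, -93.0, -61.3, 0.0, 0.0, 21.6]]
[[-38.7, -7.8, 0.0, 0.0, 0.0, 4.1], [-77.5, -15.6, 0.0, 0.0, 0.0, 8.1], [-116.2, -23.4, 0.0, 0.0, 0.0, 12.2], [-155.0, -31.2, 0.0, 0.0, 0.0, 16.2], [-193.7, -38.9, 0.0, 0.0, 0.0, 20.3]]
[[-39.0, 6.1, 0.0, 0.0, 0.0, 4.1], [-78.1, 12.2, 0.0, 0.0, 0.0, 8.1], [-117.1, 18.3, 0.0, 0.0, 0.0, 12.2], [-156.2, 24.4, 0.0, 0.0, 0.0, 16.2], [-195.2, 30.6, 0.0, 0.0, 0.0, 20.3]]
[[-34.5, 19.3, 0.0, 0.0, 0.0, 4.1], [-69.0, 38.5, 0.0, 0.0, 0.0, 8.1], [-103.5, 57.8, 0.0, 0.0, 0.0, 12.2], [-138.0, 77.0, 0.0, 0.0, 0.0, 16.2], [-138.0, 77.0, 0.0, 0.0, 0.0, 16.2]]
```

Request:
move_arm(deltas=[[[-21,-14,-30,0,0,4.5],[-42,-28,-61,0,0,9.5],[-75.5,-50,-61,0,0,13.5],[-109,-71.5,-61,0,0,17.5],[-142,-93,-61,0,0,21.5]]], gripper=0)

```text
clock: 1.82
ee_pos: [304.8, 458.0, 310.4]
ee_rot: [[-0.764, 0.646, 0.001], [0.646, 0.764, 0.001], [0.0, 0.002, -1.0]]
wrist_force: [1.0, 1.3, -0.6]
width: 1.003
finger_force: 0.0
```

Request:
move_arm(deltas=[[[-39,-8,0,0,0,4],[-78,-16,0,0,0,8],[-116,-23,0,0,0,12],[-155,-31,0,0,0,16],[-194,-39,0,0,0,20.5]]])

```text
clock: 2.23
ee_pos: [428.2, 302.8, 310.1]
ee_rot: [[-0.489, 0.872, 0.0], [0.872, 0.489, 0.001], [0.0, 0.001, -1.0]]
wrist_force: [-0.2, 0.3, -0.2]
width: 1.001
finger_force: 0.0
```

Request:
move_arm(deltas=[[[-39,6,0,0,0,4],[-78,12,0,0,0,8],[-117,18,0,0,0,12],[-156,24,0,0,0,16],[-195,30.5,0,0,0,20.5]]])

```text
clock: 2.65
ee_pos: [550.6, 148.0, 310.1]
ee_rot: [[-0.152, 0.988, 0.001], [0.988, 0.152, 0.0], [0.0, 0.001, -1.0]]
wrist_force: [1.3, 0.4, 0.4]
width: 1.002
finger_force: 0.0
```

Request:
move_arm(deltas=[[[-34.5,19,0,0,0,4],[-69,38.5,0,0,0,8],[-103.5,58,0,0,0,12],[-138,77,0,0,0,16],[-138,77,0,0,0,16]]])

```text
clock: 3.07
ee_pos: [649.9, 16.5, 309.5]
ee_rot: [[0.136, 0.991, 0.002], [0.991, -0.136, -0.005], [-0.005, 0.002, -1.0]]
wrist_force: [-0.6, -0.6, 0.1]
width: 0.999
finger_force: 0.0
```

```bash
python3 - <<'E'
from h import *
s=st();f=optics.grab_frame("wrist");cv2.imwrite("pics/w1.png",f["image"])
print(np.round(f["T_tool_cam"],3).tolist(),K(f))
a=np.radians(83.1);u=np.array([np.cos(a),np.sin(a),0])
for P in([648,26,190]+40*u,[648,26,190]-40*u,[648,26,190]):print(np.round(proj(f,P,s)))
for n in("can_handle","part","can"):print(n,[(round(d["p"],2),np.round(d["xy"])) for d in spotter.find_in(n,f)[:3]])
E
```

```text
3.07 [649.9  16.5 309.5] az -7.8 F [-0.6 -0.6  0.1] w 0.999 ff 0.0
[[-0.0, -0.955, -0.295, 80.572], [1.0, -0.001, 0.001, 1.288], [-0.001, -0.295, 0.955, -136.793], [0.0, 0.0, 0.0, 1.0]] (np.float64(372.0167989274267), 317.2977948278189, 245.8842656271083)
[309. 178.]
[311. 286.]
[310. 235.]
can_handle [(0.89, array([319., 321.])), (0.71, array([318., 211.]))]
part [(0.43, array([352.,  49.]))]
can [(0.91, array([320., 317.])), (0.6, array([317., 208.]))]
```

View pics/w1.png

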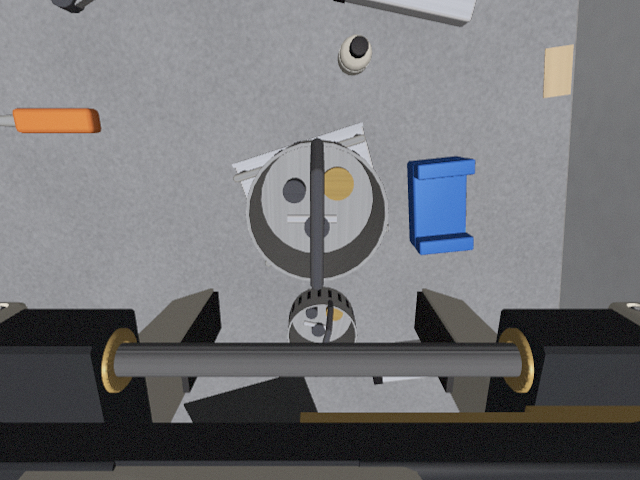

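The wrist view shows the handle bar upright in the picture at column 317, over the chosen can at (317,208). I take it again now that the arm has settled, and locate the bar with finer pixel positions.

```bash
python3 - <<'E'
from h import *
s=st();f=optics.grab_frame("wrist");im=f["image"].astype(int).sum(2)
for r in range(130,300,8):
    row=im[r,290:345];d=np.where(row<260)[0]+290
    print(r,d.min() if len(d) else None,d.max() if len(d) else None,len(d),end=" | ")
print(np.round(ray(f,(317.5,215),190,s),1), [np.round(proj(f,P,s)) for P in ([649.3,26.3,190],)])
s=st()
E
```

```text
3.27 [646.9  26.3 309.5] az -7.0 F [ 0.2 -0.1 -0.2] w 0.998 ff 0.0
130 None None 0 | 138 None None 0 | 146 None None 0 | 154 301 343 42 | 162 290 330 14 | 170 318 330 13 | 178 318 341 14 | 186 318 331 14 | 194 291 331 24 | 202 293 330 11 | 210 293 330 18 | 218 317 330 13 | 226 316 330 12 | 234 310 332 15 | 242 311 331 16 | 250 317 329 10 | 258 290 329 17 | 266 290 344 52 | 274 290 344 53 | 282 293 344 48 | 290 316 328 10 | 298 309 336 25 | [651.4  50.1 190. ] [array([319., 247.])]
3.32 [646.8  26.9 309.6] az -6.9 F [ 0.2  0.8 -0.8] w 0.999 ff 0.0
```

```bash
python3 -c "
from h import *
plan([(651.5,26,193,-6.9)],vmax=25)"
```

```text
[[-0.1, 1.0, 23.3, -0.0, -0.0, -0.0], [-0.2, 1.9, 46.7, -0.0, -0.0, -0.0], [-0.3, 2.9, 70.0, -0.0, -0.0, -0.0], [-0.4, 3.9, 93.3, -0.0, -0.0, -0.0], [-0.4, 4.9, 116.6, -0.0, -0.1, -0.0]]
```

Request:
move_arm(deltas=[[[0,2,25,0,0,0],[0,4,50,0,0,0],[0,5,75,0,0,0],[0,5,97,0,0,0],[0,5,116.5,0,0,0]]])

```text
clock: 3.73
ee_pos: [651.3, 26.9, 192.0]
ee_rot: [[0.12, 0.993, -0.001], [0.993, -0.12, 0.001], [0.001, -0.001, -1.0]]
wrist_force: [0.3, 0.2, 0.5]
width: 1.003
finger_force: 0.0
```

Request:
move_arm(deltas=[[[0,0,0,0,0,0],[0,0,0,0,0,0],[0,0,0,0,0,0],[0,0,0,0,0,0],[0,0,0,0,0,0]]], gripper=255, squeeze=45)

```text
clock: 4.15
ee_pos: [652.9, 24.9, 194.8]
ee_rot: [[0.122, 0.992, 0.002], [0.992, -0.122, 0.0], [0.001, 0.002, -1.0]]
wrist_force: [0.4, 0.1, 0.6]
width: 0.687
finger_force: 0.0
```

Request:
move_arm(deltas=[[[0,0,0,0,0,0],[0,0,0,0,0,0],[0,0,0,0,0,0],[0,0,0,0,0,0],[0,0,0,0,0,0]]])

```text
clock: 4.57
ee_pos: [652.2, 24.6, 193.3]
ee_rot: [[0.123, 0.992, 0.0], [0.992, -0.123, 0.0], [0.0, 0.0, -1.0]]
wrist_force: [0.1, -0.5, -0.6]
width: 0.324
finger_force: 0.0
```

```bash
python3 - <<'E'
from h import *
st()
E
```

```text
4.57 [652.2  24.6 193.3] az -7.1 F [ 0.1 -0.5 -0.6] w 0.324 ff 0.0
```

Request:
move_arm(deltas=[[[0,0,0,0,0,0],[0,0,0,0,0,0],[0,0,0,0,0,0],[0,0,0,0,0,0],[0,0,0,0,0,0]]])

```text
clock: 4.98
ee_pos: [652.0, 24.5, 193.1]
ee_rot: [[0.123, 0.992, -0.0], [0.992, -0.123, -0.0], [-0.0, -0.0, -1.0]]
wrist_force: [0.2, 0.4, -0.6]
width: 0.094
finger_force: 45.0
```

Request:
move_arm(deltas=[[[0,0,0,0,0,0],[0,0,0,0,0,0],[0,0,-3,0,0,0],[0,0,-7,0,0,0],[0,0,-12,0,0,0]]])

```text
clock: 5.4
ee_pos: [651.9, 24.8, 205.3]
ee_rot: [[0.123, 0.992, -0.001], [0.992, -0.123, 0.0], [-0.0, -0.001, -1.0]]
wrist_force: [-0.1, -0.5, -2.4]
width: 0.093
finger_force: 45.0
```

```bash
python3 - <<'E'
from h import *
st()
E
```

```text
5.4 [651.9  24.8 205.3] az -7.0 F [-0.1 -0.5 -2.4] w 0.093 ff 44.97988164424896
```

```bash
python3 -c "
from h import *
plan([(652,25,325,-7),],vmax=25)
print()
plan([(652,25,325,-7),(520,-327,325,-7)],vmax=28)"
```

```text
[[0.0, -0.0, -23.9, -0.0, 0.0, -0.0], [0.1, -0.0, -47.9, -0.0, 0.0, -0.0], [0.1, -0.0, -71.8, -0.0, 0.0, -0.0], [0.1, -0.0, -95.8, -0.0, 0.0, -0.0], [0.2, -0.0, -119.7, -0.0, 0.0, -0.0]]

[[0.0, -0.0, -23.9, -0.0, 0.0, -0.0], [0.1, -0.0, -47.9, -0.0, 0.0, -0.0], [0.1, -0.0, -71.8, -0.0, 0.0, -0.0], [0.1, -0.0, -95.8, -0.0, 0.0, -0.0], [0.2, -0.0, -119.7, -0.0, 0.0, -0.0]]
[[-26.1, -6.3, 0.0, -0.0, 0.0, 0.0], [-52.2, -12.6, 0.0, -0.0, 0.0, 0.0], [-78.3, -18.9, 0.0, -0.0, 0.0, 0.0], [-104.4, -25.2, 0.0, -0.0, 0.0, 0.0], [-130.5, -31.5, 0.0, -0.0, 0.0, 0.0]]
[[-26.1, -6.3, 0.0, 0.0, 0.0, 0.0], [-52.2, -12.6, 0.0, 0.0, 0.0, 0.0], [-78.3, -18.9, 0.0, 0.0, 0.0, 0.0], [-104.4, -25.2, 0.0, 0.0, 0.0, 0.0], [-130.5, -31.5, 0.0, 0.0, 0.0, 0.0]]
[[-26.1, -6.3, 0.0, 0.0, 0.0, 0.0], [-52.2, -12.6, 0.0, 0.0, 0.0, 0.0], [-78.3, -18.9, 0.0, 0.0, 0.0, 0.0], [-104.4, -25.2, 0.0, 0.0, 0.0, 0.0], [-104.4, -25.2, 0.0, 0.0, 0.0, 0.0]]
```

Request:
move_arm(deltas=[[[0,0,-18,0,0,0],[0,0,-42,0,0,0],[0,0,-70,0,0,0],[0,0,-96,0,0,0],[0,0,-115,0,0,0]]])

```text
clock: 5.82
ee_pos: [652.6, 24.5, 323.3]
ee_rot: [[0.123, 0.992, 0.003], [0.992, -0.123, 0.0], [0.001, 0.003, -1.0]]
wrist_force: [1.2, -0.9, -2.8]
width: 0.091
finger_force: 45.0
```

Request:
move_arm(deltas=[[[-8,-2,-4,0,0,0],[-26,-6.5,-5,0,0,0],[-52,-12.5,-5,0,0,0],[-81,-19.5,-5,0,0,0],[-110,-26.5,-5,0,0,0]]])

```text
clock: 6.23
ee_pos: [610.2, -83.8, 323.4]
ee_rot: [[0.123, 0.992, -0.003], [0.992, -0.124, -0.0], [-0.001, -0.003, -1.0]]
wrist_force: [0.3, 0.6, -3.4]
width: 0.092
finger_force: 45.0
```

Request:
move_arm(deltas=[[[-29,-7,0,0,0,0],[-58,-14,0,0,0,0],[-87,-21,0,0,0,0],[-116,-28,0,0,0,0],[-145,-35,0,0,0,0]]])

```text
clock: 6.65
ee_pos: [556.9, -223.5, 323.6]
ee_rot: [[0.124, 0.992, -0.003], [0.992, -0.124, 0.0], [0.0, -0.003, -1.0]]
wrist_force: [1.1, 0.3, -3.2]
width: 0.094
finger_force: 45.0
```

Request:
move_arm(deltas=[[[-29,-7,0,0,0,0],[-56,-13.5,0,0,0,0],[-80,-19.5,0,0,0,0],[-98,-24,0,0,0,0],[-110,-26.5,0,0,0,0]]])

```text
clock: 7.07
ee_pos: [516.2, -330.2, 323.8]
ee_rot: [[0.128, 0.992, -0.003], [0.992, -0.128, -0.0], [-0.0, -0.003, -1.0]]
wrist_force: [-0.6, -0.6, -3.3]
width: 0.093
finger_force: 45.0
```

```bash
python3 -c "
from h import *
f=optics.grab_frame('scene');st()
cv2.imwrite('pics/held.png',f['image'][100:400,100:500])
plan([(520,-327,137,-7)],vmax=22)"
```

```text
7.12 [ 515.7 -331.8  324.1] az -7.4 F [-1.4 -2.7 -3.2] w 0.096 ff 44.98135507106781
[[0.6, 0.5, 20.8, -0.0, 0.0, -0.0], [1.2, 0.9, 41.6, -0.0, 0.0, -0.1], [1.9, 1.4, 62.4, -0.1, 0.0, -0.1], [2.5, 1.8, 83.2, -0.1, 0.0, -0.2], [3.1, 2.3, 103.9, -0.1, 0.1, -0.2]]
[[0.6, 0.4, 20.8, -0.0, 0.0, -0.0], [1.2, 0.9, 41.6, -0.0, 0.0, -0.1], [1.8, 1.3, 62.4, -0.1, 0.0, -0.1], [2.4, 1.7, 83.2, -0.1, 0.0, -0.2], [2.4, 1.7, 83.2, -0.1, 0.0, -0.2]]
```

View pics/held.png

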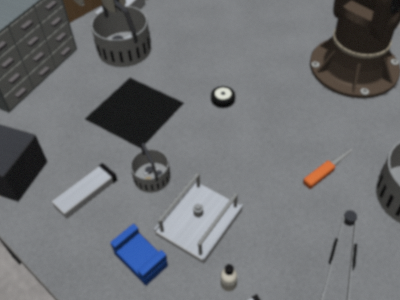

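The can hangs upright in the gripper at crop (122,38), over the mat. The part stands free on the tray at crop (198,210). Now I lower the can.

Request:
move_arm(deltas=[[[0,0,15,0,0,0],[1,1,38,0,0,0],[2,2,63,0,0,0],[3,2,88,0,0,0],[3,2,110,0,0,0]]])

```text
clock: 7.53
ee_pos: [521.4, -322.8, 212.7]
ee_rot: [[0.122, 0.993, -0.002], [0.993, -0.122, 0.001], [0.001, -0.002, -1.0]]
wrist_force: [-0.6, 0.4, -3.6]
width: 0.091
finger_force: 45.0
```

Request:
move_arm(deltas=[[[1,1,20,0,0,0],[2,2,38,0,0,0],[2,2,53,0,0,0],[2,2,65,0,0,0],[2,2,73,0,0,0]]])

```text
clock: 7.95
ee_pos: [523.6, -321.5, 140.2]
ee_rot: [[0.123, 0.992, -0.002], [0.992, -0.123, 0.001], [0.001, -0.002, -1.0]]
wrist_force: [-0.4, 0.1, -2.8]
width: 0.098
finger_force: 45.0
```

Request:
move_arm(deltas=[[[0,0,3,0,0,0],[0,0,5,0,0,0],[0,0,7,0,0,0],[0,0,8,0,0,0],[0,0,8,0,0,0]]])

```text
clock: 8.37
ee_pos: [524.8, -322.4, 134.7]
ee_rot: [[0.123, 0.992, 0.001], [0.992, -0.123, -0.0], [-0.0, 0.001, -1.0]]
wrist_force: [-0.1, 0.4, -3.8]
width: 0.096
finger_force: 45.0
```

Request:
move_arm(deltas=[[[0,0,1,0,0,0],[0,0,2,0,0,0],[0,0,3,0,0,0],[0,0,3.5,0,0,0],[0,0,3.5,0,0,0]]])

```text
clock: 8.78
ee_pos: [524.4, -322.6, 131.0]
ee_rot: [[0.123, 0.992, 0.0], [0.992, -0.123, -0.0], [-0.0, 0.0, -1.0]]
wrist_force: [-2.1, 0.6, 2.7]
width: 0.093
finger_force: 45.0
```

Request:
move_arm(deltas=[[[0,0,0,0,0,0],[0,0,0,0,0,0],[0,0,0,0,0,0],[0,0,0,0,0,0],[0,0,0,0,0,0]]])

```text
clock: 9.2
ee_pos: [524.4, -322.6, 131.0]
ee_rot: [[0.123, 0.992, 0.0], [0.992, -0.123, -0.0], [-0.0, 0.0, -1.0]]
wrist_force: [-4.6, -0.3, 4.9]
width: 0.098
finger_force: 45.0
```

It stands on the mat, so I release it.

Request:
move_arm(deltas=[[[0,0,0,0,0,0],[0,0,0,0,0,0],[0,0,0,0,0,0],[0,0,0,0,0,0],[0,0,0,0,0,0]]], gripper=0)

```text
clock: 9.62
ee_pos: [524.8, -322.1, 130.6]
ee_rot: [[0.123, 0.992, 0.0], [0.992, -0.123, 0.0], [0.0, 0.0, -1.0]]
wrist_force: [0.2, -0.1, -0.2]
width: 0.405
finger_force: 0.0
```

Request:
move_arm(deltas=[[[0,0,0,0,0,0],[0,0,-5,0,0,0],[0,0,-20,0,0,0],[0,0,-45,0,0,0],[0,0,-75,0,0,0]]])

```text
clock: 10.03
ee_pos: [523.8, -321.7, 205.5]
ee_rot: [[0.123, 0.992, -0.003], [0.992, -0.123, 0.001], [0.001, -0.003, -1.0]]
wrist_force: [0.8, -0.1, 0.0]
width: 0.771
finger_force: 0.0
```

Request:
move_arm(deltas=[[[0,0,-30,0,0,0],[0,0,-60,0,0,0],[0,0,-90,0,0,0],[0,0,-110,0,0,0],[0,0,-115,0,0,0]]])

```text
clock: 10.45
ee_pos: [525.5, -323.5, 325.2]
ee_rot: [[0.123, 0.992, 0.005], [0.992, -0.123, -0.003], [-0.002, 0.006, -1.0]]
wrist_force: [-0.5, 0.4, 0.1]
width: 1.001
finger_force: 0.0
```

```bash
python3 - <<'E'
from h import *
st()
t=optics.grab_frame("top")["image"];s=optics.grab_frame("scene")["image"]
o=np.zeros((600,800,3),np.uint8)
R=lambda a,k:cv2.resize(a,None,fx=k,fy=k,interpolation=cv2.INTER_CUBIC)
o[:300,:280]=R(t[150:250,265:265+93+1],3)[:300,:280]
a=R(t[200:320,395:525],3);o[:a.shape[0],300:300+a.shape[1]]=a[:600,:500]
a=R(s[230:380,180:360][:, :],2);o[300:600,:300]=a[:300,:300]
a=R(s[150:270,160:320],1.9);o[372:600,310:310+a.shape[1]]=a[:228]
cv2.imwrite("pics/after.png",o);cv2.imwrite("pics/top2.png",t)
# big path to tongs: grips (504,291), tongs az 24.1
plan([(500,-280,300,20),(504,291,300,114.1)])
E
```

```text
10.45 [ 525.5 -323.5  325.2] az -7.1 F [-0.5  0.4  0.1] w 1.001 ff 0.0
[[9.8, -7.5, 5.5, 0.0, 0.0, -6.8], [19.7, -15.0, 11.0, 0.1, 0.0, -13.5], [29.5, -22.5, 16.4, 0.1, 0.1, -20.3], [39.3, -30.0, 21.9, 0.1, 0.1, -27.1], [77.1, -34.4, 21.9, 0.1, 0.1, -33.3]]
[[34.0, 17.1, 0.0, 0.0, 0.0, -6.3], [68.0, 34.2, 0.0, 0.0, 0.0, -12.5], [102.0, 51.3, 0.0, 0.0, 0.0, -18.8], [136.1, 68.4, 0.0, 0.0, 0.0, -25.1], [170.1, 85.4, 0.0, 0.0, 0.0, -31.4]]
[[20.1, 32.3, 0.0, 0.0, 0.0, -6.3], [40.3, 64.6, 0.0, 0.0, 0.0, -12.5], [60.4, 96.9, 0.0, 0.0, 0.0, -18.8], [80.6, 129.2, 0.0, 0.0, 0.0, -25.1], [100.7, 161.5, 0.0, 0.0, 0.0, -31.4]]
[[0.4, 38.1, 0.0, 0.0, 0.0, -6.3], [0.8, 76.1, 0.0, 0.0, 0.0, -12.5], [1.2, 114.2, 0.0, 0.0, 0.0, -18.8], [1.6, 152.3, 0.0, 0.0, 0.0, -25.1], [1.6, 152.3, 0.0, 0.0, 0.0, -25.1]]
```

View pics/after.png

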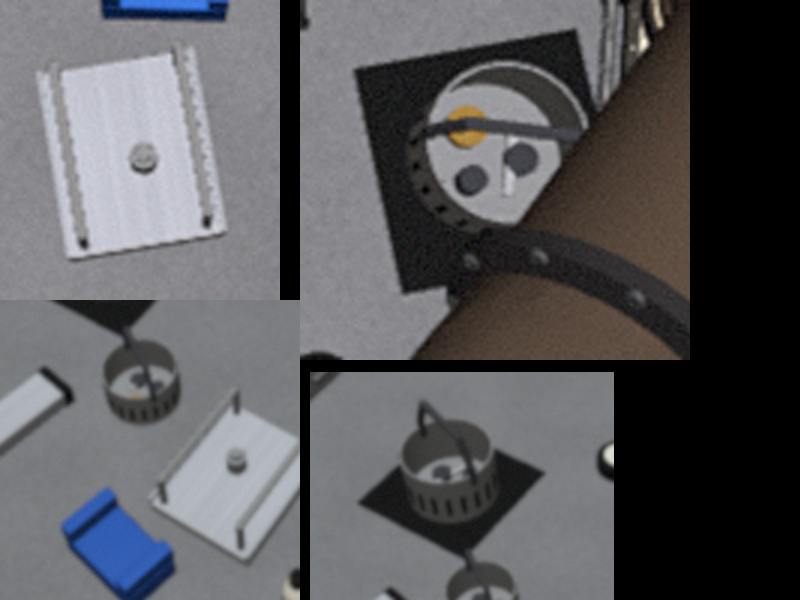

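The lower right panel shows the can upright at the middle of the mat. The part's boss is at crop (144,153), which is top pixel (313,201). Now I go to the tongs.

Request:
move_arm(deltas=[[[10,-7.5,5.5,0,0,-6.8],[20,-15,11,0,0,-13.5],[29.5,-22.5,16.5,0,0,-20.3],[39.5,-30,22,0,0,-27],[77,-34.5,22,0,0,-33]]])

```text
clock: 10.97
ee_pos: [496.5, -245.3, 296.4]
ee_rot: [[-0.437, 0.9, -0.004], [0.9, 0.437, -0.002], [-0.0, -0.005, -1.0]]
wrist_force: [0.5, 0.5, 0.5]
width: 0.998
finger_force: 0.0
```

Request:
move_arm(deltas=[[[34,17,0,0,0,-6.3],[68,34,0,0,0,-12.5],[102,51,0,0,0,-18.8],[136,68.5,0,0,0,-25],[170,85.5,0,0,0,-31.4]]])

```text
clock: 11.38
ee_pos: [501.2, -49.3, 297.4]
ee_rot: [[-0.845, 0.535, -0.002], [0.535, 0.845, 0.0], [0.002, -0.001, -1.0]]
wrist_force: [0.7, 0.5, 0.6]
width: 0.999
finger_force: 0.0
```

Request:
move_arm(deltas=[[[20,32.5,0,0,0,-6.3],[40.5,64.5,0,0,0,-12.5],[60.5,97,0,0,0,-18.8],[80.5,129,0,0,0,-25],[100.5,161.5,0,0,0,-31.4]]])

```text
clock: 11.8
ee_pos: [503.6, 140.6, 297.3]
ee_rot: [[-1.0, 0.016, -0.002], [0.016, 1.0, -0.001], [0.002, -0.001, -1.0]]
wrist_force: [1.0, -0.4, -0.0]
width: 0.999
finger_force: 0.0
```

Request:
move_arm(deltas=[[[0.5,38,0,0,0,-6.3],[1,76,0,0,0,-12.5],[1,114,0,0,0,-18.8],[1.5,152,0,0,0,-25],[1.5,152,0,0,0,-25]]])

```text
clock: 12.22
ee_pos: [503.6, 299.5, 296.4]
ee_rot: [[-0.909, -0.418, -0.004], [-0.418, 0.909, 0.003], [0.002, 0.004, -1.0]]
wrist_force: [-0.4, 0.4, 0.6]
width: 1.001
finger_force: 0.0
```

Request:
move_arm(deltas=[[[0,0,0,0,0,0],[0,0,0,0,0,0],[0,0,0,0,0,0],[0,0,0,0,0,0],[0,0,0,0,0,0]]])

```text
clock: 12.63
ee_pos: [507.0, 289.6, 298.8]
ee_rot: [[-0.916, -0.401, 0.0], [-0.401, 0.916, -0.0], [-0.0, -0.0, -1.0]]
wrist_force: [-1.1, -0.0, -0.1]
width: 0.999
finger_force: 0.0
```

```bash
python3 - <<'E'
from h import *
s=st();print(np.round(s["joints"],2));f=optics.grab_frame("wrist");cv2.imwrite("pics/w2.png",f["image"])
for P in([504,291,11],[425,255.6,22],[619.7,342.6,15]):print(np.round(proj(f,P,s)))
g=optics.grab_frame("top")
t=lambda x,y:(265+x/3,150+y/3)
print("part",ray(g,t(144,153),45),ray(g,(314,206),18))
c=[ray(g,t(*p),18) for p in((70,260),(226,232))];e=[ray(g,t(*p),z) for p,z in (((53,65),65),((179,47),65),((83,240),65),((207,218),65))]
print(np.round(c,1),np.round(e,1))
E
```

```text
12.63 [507.  289.6 298.8] az 113.6 F [-1.1 -0.  -0.1] w 0.999 ff 0.0
[-0.61  0.33 -0.01  1.6   0.    1.21  1.37]
[320. 200.]
[319. 121.]
[321. 302.]
part [636.24027186  11.89487298  45.        ] [630.89384108   9.77908299  18.        ]
[[558.6  69.4  18. ]
 [579.8 -50.9  18. ]] [[700.2  80.3  65. ]
 [713.7 -15.2  65. ]
 [565.2  57.5  65. ]
 [581.3 -34.9  65. ]]
```

View pics/w2.png

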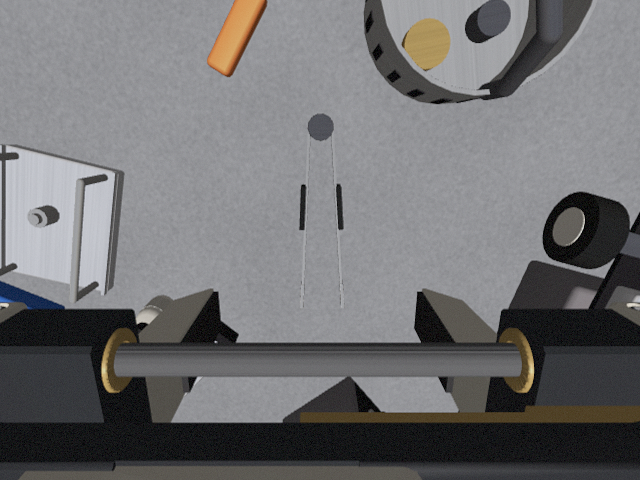

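The wrist view shows the tongs' block at (320.5,127), the grips around (321.5,207) and the tips around (322,307). The part's boss top is at (40,216), on the rack at left.

```bash
python3 - <<'E'
from h import *
s=st();f=optics.grab_frame("wrist")
im=f["image"].astype(int).sum(2)
for lo,hi in((295,310),(332,348)):
    m=im[170:245,lo:hi]<110;y,x=np.where(m);print(y.min()+170,y.max()+170,x.min()+lo,x.max()+lo,x.mean()+lo,y.mean()+170)
for n,xy,z in(("block",(320.5,127),22),("grip",(321.5,207),22),("grip",(321.5,207),15),("tips",(322.5,306),15),("part",(40,216),45)):print(n,np.round(ray(f,xy,z,s),1))
E
```

```text
12.73 [506.9 290.1 298.9] az 113.7 F [0.  0.1 0.6] w 1.0 ff 0.0
185 228 299 304 301.5531914893617 205.7517730496454
184 228 336 341 338.38235294117646 206.64705882352942
block [430.4 259.7  22. ]
grip [508.6 295.4  22. ]
grip [509.8 296.1  15. ]
tips [623.8 347.8  15. ]
part [634.7  20.6  45. ]
```

```bash
python3 -c "
from h import *
plan([(505.5,294,120,114.2),(505.5,294,26,114.2)],vmax=35)"
```

```text
[[-0.0, 0.7, 29.8, -0.0, 0.0, -0.1], [-0.1, 1.3, 59.6, -0.0, 0.0, -0.2], [-0.1, 2.0, 89.5, -0.0, 0.0, -0.3], [-0.1, 2.6, 119.3, -0.0, 0.0, -0.3], [-0.2, 3.3, 149.1, -0.0, 0.0, -0.4]]
[[-0.0, 0.7, 29.8, -0.0, 0.0, -0.1], [-0.0, 0.7, 61.2, -0.0, 0.0, -0.1], [-0.0, 0.7, 92.5, -0.0, 0.0, -0.1], [-0.0, 0.7, 123.8, -0.0, 0.0, -0.1], [-0.0, 0.7, 123.8, -0.0, 0.0, -0.1]]
```

Request:
move_arm(deltas=[[[0,1,30,0,0,-0.2],[0,2,60,0,0,-0.4],[0,3,90,0,0,-0.5],[0,4,120,0,0,-0.5],[0,4,149,0,0,-0.5]]])

```text
clock: 13.2
ee_pos: [504.9, 294.5, 148.6]
ee_rot: [[-0.912, -0.41, 0.0], [-0.41, 0.912, 0.0], [-0.001, 0.0, -1.0]]
wrist_force: [-0.5, 0.1, -0.2]
width: 0.998
finger_force: 0.0
```

Request:
move_arm(deltas=[[[0,0,30,0,0,0],[0,0,58,0,0,0],[0,0,78,0,0,0],[0,0,94,0,0,0],[0,0,104,0,0,0]]])

```text
clock: 13.62
ee_pos: [504.4, 293.9, 43.9]
ee_rot: [[-0.912, -0.41, -0.002], [-0.41, 0.912, -0.001], [0.002, -0.0, -1.0]]
wrist_force: [-0.1, 0.8, 0.9]
width: 1.001
finger_force: 0.0
```

```bash
python3 -c "
from h import *
st();plan([(505.5,294,26,114.2)],vmax=10)"
```

```text
13.62 [504.4 293.9  43.9] az 114.2 F [-0.1  0.8  0.9] w 1.001 ff 0.0
[[-0.5, -0.2, 8.9, -0.0, -0.1, 0.0], [-1.1, -0.3, 17.9, -0.0, -0.1, 0.0], [-1.1, -0.3, 17.9, -0.0, -0.1, 0.0], [-1.1, -0.3, 17.9, -0.0, -0.1, 0.0], [-1.1, -0.3, 17.9, -0.0, -0.1, 0.0]]
```

Request:
move_arm(deltas=[[[-1,0,9,0,0,0],[-1,0,15,0,0,0],[-1,0,18,0,0,0],[-1,0,18,0,0,0],[-1,0,18,0,0,0]]], gripper=133, squeeze=10)

```text
clock: 14.03
ee_pos: [506.4, 295.2, 28.3]
ee_rot: [[-0.912, -0.411, 0.001], [-0.411, 0.912, 0.001], [-0.001, 0.0, -1.0]]
wrist_force: [-0.4, 0.4, 0.4]
width: 0.687
finger_force: 0.0
```

Request:
move_arm(deltas=[[[0,0,0,0,0,0],[0,0,0,0,0,0],[0,0,0,0,0,0],[0,0,0,0,0,0],[0,0,0,0,0,0]]])

```text
clock: 14.45
ee_pos: [506.5, 295.2, 28.4]
ee_rot: [[-0.912, -0.411, 0.001], [-0.411, 0.912, 0.001], [-0.001, 0.0, -1.0]]
wrist_force: [-0.2, -0.5, 6.7]
width: 0.479
finger_force: 4.4
```

Request:
move_arm(deltas=[[[0,0,0,0,0,0],[0,0,0,0,0,0],[0,0,0,0,0,0],[0,0,0,0,0,0],[0,0,0,0,0,0]]])

```text
clock: 14.87
ee_pos: [506.5, 295.2, 28.4]
ee_rot: [[-0.912, -0.411, 0.001], [-0.411, 0.912, 0.001], [-0.001, 0.0, -1.0]]
wrist_force: [-0.2, -0.9, 5.0]
width: 0.479
finger_force: 4.6
```

Request:
move_arm(deltas=[[[0,0,-2,0,0,0],[0,0,-6,0,0,0],[0,0,-14,0,0,0],[0,0,-26,0,0,0],[0,0,-40,0,0,0]]])

```text
clock: 15.28
ee_pos: [505.6, 294.7, 68.5]
ee_rot: [[-0.912, -0.411, -0.001], [-0.411, 0.912, -0.001], [0.001, -0.0, -1.0]]
wrist_force: [-1.0, 1.0, -0.6]
width: 0.485
finger_force: 2.9
```

Request:
move_arm(deltas=[[[0,0,-16,0,0,0],[0,0,-34,0,0,0],[0,0,-50,0,0,0],[0,0,-60,0,0,0],[0,0,-60,0,0,0]]])

```text
clock: 15.7
ee_pos: [507.2, 295.7, 130.7]
ee_rot: [[-0.912, -0.41, 0.004], [-0.41, 0.912, 0.003], [-0.004, 0.001, -1.0]]
wrist_force: [1.1, -0.5, -1.6]
width: 0.481
finger_force: 2.9
```

```bash
python3 - <<'E'
from h import *
s=st()
f=optics.grab_frame("wrist");g=optics.grab_frame("scene")
o=np.zeros((480,800,3),np.uint8);o[:,:440]=f["image"][:,100:540]
a=cv2.resize(g["image"][230:430,370:490],None,fx=2.4,fy=2.4);o[:480,450:450+288]=a
cv2.imwrite("pics/held2.png",o)
E
```

```text
15.7 [507.2 295.7 130.7] az 114.2 F [ 1.1 -0.5 -1.6] w 0.481 ff 2.8792738169431686
```

View pics/held2.png

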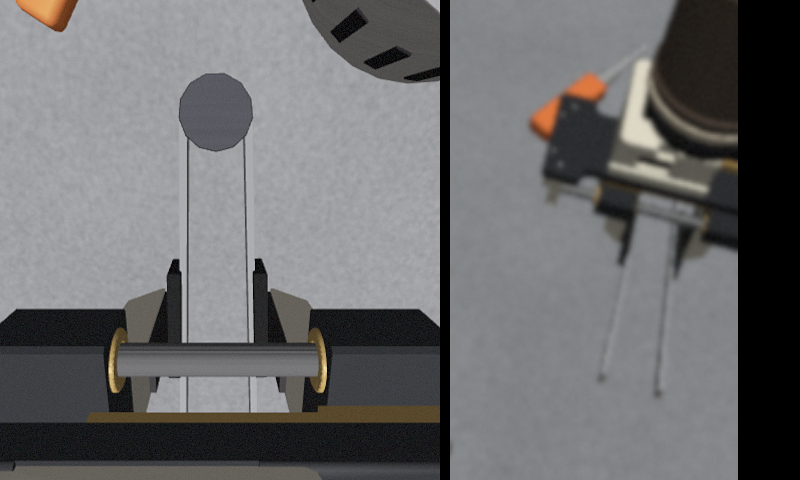

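The tongs hang level and open in the fingers. The block is at wrist pixel (316,112) and the tips are at scene pixels (433,387) and (457,393). Next I work out where the tips sit relative to the tool.

```bash
python3 - <<'E'
from h import *
s=st();p=np.array(s["ee_pos"]);R=np.array(s["ee_rot"])
f=optics.grab_frame("wrist")
for z in(p[2]-28.4+22,p[2]-28.4+26,p[2]-28.4+18):print("block tool",np.round(R.T@(ray(f,(316,112),z,s)-p),1))
F,cx,cy=K(f);T=np.array(f["T_tool_cam"]);d=140.8;print("by size",np.round(T@[(316-cx)/F*d,(112-cy)/F*d,d,1],1))
g=optics.grab_frame("scene")
t=(ray(g,(433.3,387.1),p[2]-17.4)+ray(g,(456.7,393.3),p[2]-17.4))/2
print("tip ends scene tool",np.round(R.T@(t-p),1), t)
h=optics.grab_frame("top");cv2.imwrite("pics/top3.png",h["image"])
for n in("tongs_tips","tongs"):
  for n2,F_ in(("top",h),("scene",g)):
    for d in spotter.find_in(n,F_)[:2]:print(n,n2,round(d["p"],2),np.round(d["xy"]),np.round(R.T@(ray(F_,d["xy"],p[2]-17)-p),1))
print("expected tips px top",proj(h,p+R@[-125,0,17]), proj(h,p+R@[-110,0,17]))
cv2.imwrite("pics/c.png",cv2.resize(h["image"][180:300,130:250],None,fx=5,fy=5,interpolation=cv2.INTER_CUBIC))
E
```

```text
15.8 [506.  294.9 128. ] az 114.2 F [ 0.5 -0.2 -1.9] w 0.479 ff 2.8782663121819496
block tool [85.2 -0.8  6.3]
block tool [85.1 -0.8  2.3]
block tool [85.4 -0.9 10.3]
by size [85.5 -0.9 12.7  1. ]
tip ends scene tool [-126.     1.6   17.5] [620.23057169 348.04510927 110.59176908]
tongs_tips top 0.63 [400. 332.] [ 342.2 -354.9   16.7]
tongs_tips top 0.43 [171. 212.] [-92.5 -16.1  17.1]
tongs_tips scene 0.7 [460. 340.] [-21.3  12.8  17. ]
tongs top 0.71 [224. 152.] [-169.  -173.9   17.1]
tongs scene 0.83 [461. 339.] [-19.2  14.7  17. ]
expected tips px top [158.33263125 201.95706611] [160.92462091 208.1059925 ]
```

View pics/c.png

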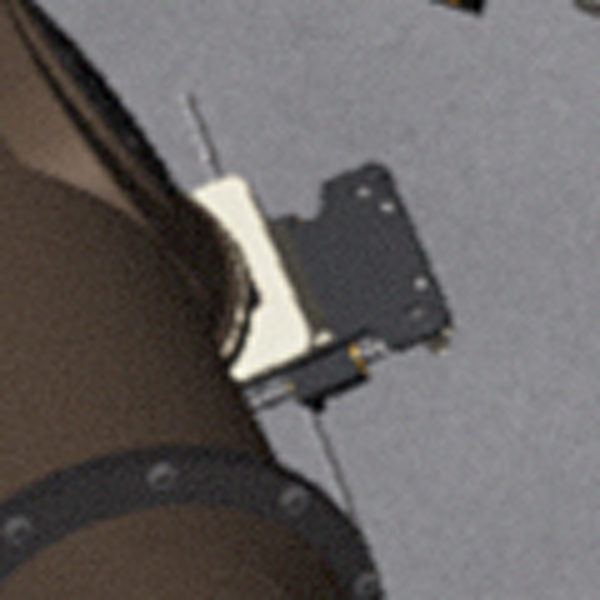

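```bash
python3 - <<'E'
from h import *
g=optics.grab_frame("scene");im=g["image"];cv2.imwrite("pics/s3.png",im)
h=optics.grab_frame("top")["image"]
o=np.zeros((600,800,3),np.uint8)
o[:480,:400]=cv2.resize(im[290:350,270:320],None,fx=8,fy=8,interpolation=cv2.INTER_CUBIC)
o[:480,400:]=cv2.resize(h[180:240,290:340],None,fx=8,fy=8,interpolation=cv2.INTER_CUBIC)
cv2.imwrite("pics/part.png",o)
s=st();plan([(505,292,185,114.2),(525,-8,185,100)],vmax=30,wmax=6)
E
```

```text
16.25 [505.9 294.9 127.3] az 114.2 F [ 1.3  0.5 -0.5] w 0.48 ff 2.8785544261336327
[[1.0, -1.1, -28.8, -0.0, -0.0, 0.0], [2.0, -2.3, -57.7, -0.0, -0.0, 0.0], [11.5, -27.9, -57.6, -0.0, -0.0, 1.3], [21.1, -53.5, -57.6, -0.0, -0.0, 2.6], [30.6, -79.1, -57.6, -0.0, -0.0, 3.9]]
[[7.8, -26.2, 0.0, 0.0, 0.0, 1.3], [15.5, -52.4, 0.0, 0.0, 0.0, 2.6], [23.3, -78.6, 0.0, 0.0, 0.0, 3.9], [31.1, -104.8, 0.0, 0.0, 0.0, 5.2], [38.8, -131.0, 0.0, 0.0, 0.0, 6.5]]
[[4.8, -26.9, 0.0, 0.0, 0.0, 1.3], [9.5, -53.8, 0.0, 0.0, 0.0, 2.6], [14.3, -80.7, 0.0, 0.0, 0.0, 3.9], [14.3, -80.7, 0.0, 0.0, 0.0, 3.9], [14.3, -80.7, 0.0, 0.0, 0.0, 3.9]]
```

View pics/part.png

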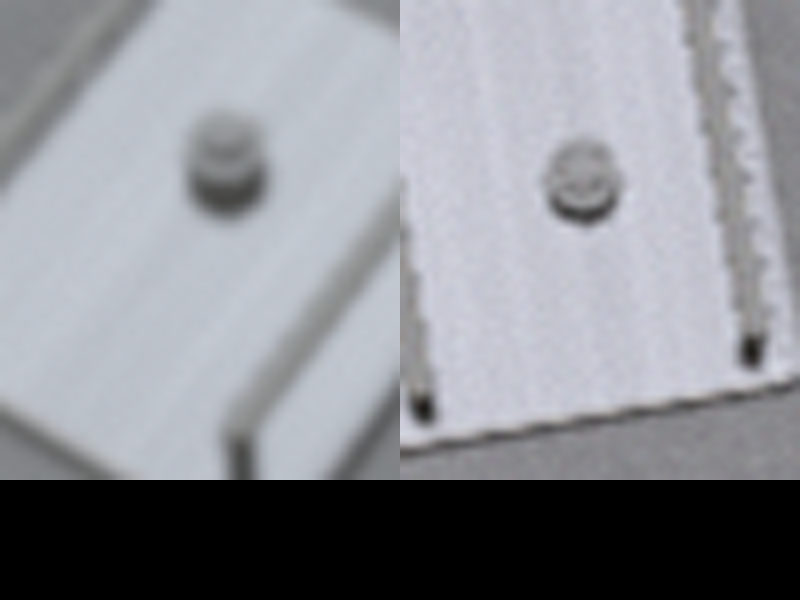

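```bash
python3 - <<'E'
from h import *
g=optics.grab_frame("scene");h=optics.grab_frame("top")
k=.44
print("scene mid",ray(g,(298.4-k,311.25-k),28.5),"boss",ray(g,(298.5-k,305.6-k),45))
print("top",ray(h,(312.9-k,202.25-k),39))
# tray corner/rails in scene & top at post tops
print("rail post scene",ray(g,(270+240/8-k,290+425/8-k),63),"top",ray(h,(290+(752-400)/8-k,180+345/8-k),61),ray(h,(290+22/8-k,180+400/8-k),61))
E
```

```text
scene mid [641.00217818  14.64292609  28.5       ] boss [637.90468911  12.80816518  45.        ]
top [635.81372647  13.17850138  39.        ]
rail post scene [704.67364662  82.32402163  63.        ] top [582.07009508 -34.01635017  61.        ] [566.97605131  58.42866942  61.        ]
```

Request:
move_arm(deltas=[[[0.5,-0.5,-15,0,0,0],[1,-1,-38,0,0,0],[5,-12,-55,0,0,0.5],[12,-33,-58,0,0,1.5],[21,-58,-58,0,0,3]]])

```text
clock: 16.77
ee_pos: [511.2, 235.0, 187.4]
ee_rot: [[-0.931, -0.364, 0.003], [-0.364, 0.931, 0.003], [-0.003, 0.001, -1.0]]
wrist_force: [1.1, -1.7, -1.4]
width: 0.476
finger_force: 2.9
```

Request:
move_arm(deltas=[[[8,-26,0,0,0,1.3],[16,-52,0,0,0,2.6],[23.5,-78.5,0,0,0,3.9],[31,-105,0,0,0,5.2],[39,-131,0,0,0,6.5]]])

```text
clock: 17.18
ee_pos: [521.8, 95.8, 185.9]
ee_rot: [[-0.967, -0.253, 0.0], [-0.253, 0.967, 0.0], [-0.0, 0.0, -1.0]]
wrist_force: [0.9, -0.0, -1.0]
width: 0.483
finger_force: 2.9
```

Request:
move_arm(deltas=[[[6,-26,0,0,0,1.3],[12,-50,0,0,0,2.6],[17,-72,0,0,0,3.9],[20,-88,0,0,0,4.7],[22,-98,0,0,0,4.7]]])

```text
clock: 17.6
ee_pos: [525.5, -5.4, 185.9]
ee_rot: [[-0.985, -0.172, 0.0], [-0.172, 0.985, -0.001], [-0.0, -0.001, -1.0]]
wrist_force: [0.5, 1.0, -1.0]
width: 0.473
finger_force: 2.9
```

Request:
move_arm(deltas=[[[0,0,0,0,0,0],[0,0,0,0,0,0],[0,0,0,0,0,0],[0,0,0,0,0,0],[0,0,0,0,0,0]]])

```text
clock: 18.02
ee_pos: [525.5, -1.8, 185.7]
ee_rot: [[-0.984, -0.177, -0.0], [-0.177, 0.984, 0.0], [-0.0, 0.0, -1.0]]
wrist_force: [0.2, -0.9, -0.9]
width: 0.481
finger_force: 2.9
```

```bash
python3 -c "
from h import *
plan([(527.7,-6.2,95,100)],vmax=22)"
```

```text
[[-0.3, -0.9, 18.1, 0.0, 0.0, 0.0], [-0.6, -1.9, 36.3, 0.0, 0.0, 0.1], [-0.9, -2.8, 54.4, 0.0, 0.0, 0.1], [-1.1, -3.8, 72.6, 0.0, 0.0, 0.1], [-1.4, -4.7, 90.7, 0.0, 0.0, 0.2]]
```

Request:
move_arm(deltas=[[[0,-1,16,0,0,0],[-0.5,-2,38,0,0,0],[-1,-3,60,0,0,0],[-1.5,-4,78,0,0,0],[-1.5,-4.5,90,0,0,0.2]]])

```text
clock: 18.43
ee_pos: [527.1, -6.6, 94.0]
ee_rot: [[-0.985, -0.172, -0.002], [-0.172, 0.985, 0.0], [0.002, 0.0, -1.0]]
wrist_force: [0.3, 0.1, -1.0]
width: 0.477
finger_force: 2.9
```

Request:
move_arm(deltas=[[[0,0,0,0,0,0],[0,0,0,0,0,0],[0,0,0,0,0,0],[0,0,0,0,0,0],[0,0,0,0,0,0]]])

```text
clock: 18.85
ee_pos: [528.4, -7.1, 96.7]
ee_rot: [[-0.985, -0.171, 0.002], [-0.171, 0.985, 0.0], [-0.002, -0.0, -1.0]]
wrist_force: [-1.2, 0.7, -1.3]
width: 0.48
finger_force: 2.9
```

```bash
python3 - <<'E'
from h import *
s=st();p=np.array(s["ee_pos"]);R=np.array(s["ee_rot"])
g=optics.grab_frame("scene");h=optics.grab_frame("top");im=g["image"]
x0,y0=265,275
o=cv2.resize(im[y0:y0+75,x0:x0+100],None,fx=8,fy=8,interpolation=cv2.INTER_CUBIC)
for X in(-112,-127):
    q=proj(g,p+R@[X,0,17.4],s);c=tuple(int(v) for v in ((q-[x0,y0]+.5)*8));cv2.circle(o,c,3,(0,0,255),-1);print(X,q)
q=proj(g,(638,13.3,45));cv2.circle(o,tuple(int(v) for v in ((q-[x0,y0]+.5)*8)),3,(0,255,0),-1)
cv2.imwrite("pics/hover.png",o)
print(p+R@[-112,0,17.4])
E
```

```text
18.85 [528.4  -7.1  96.7] az 99.9 F [-1.2  0.7 -1.3] w 0.48 ff 2.8644199669361115
-112 [296.85843685 296.06300303]
-127 [292.65726048 301.36176669]
[638.73992008  12.0392816   79.4738203 ]
```

View pics/hover.png

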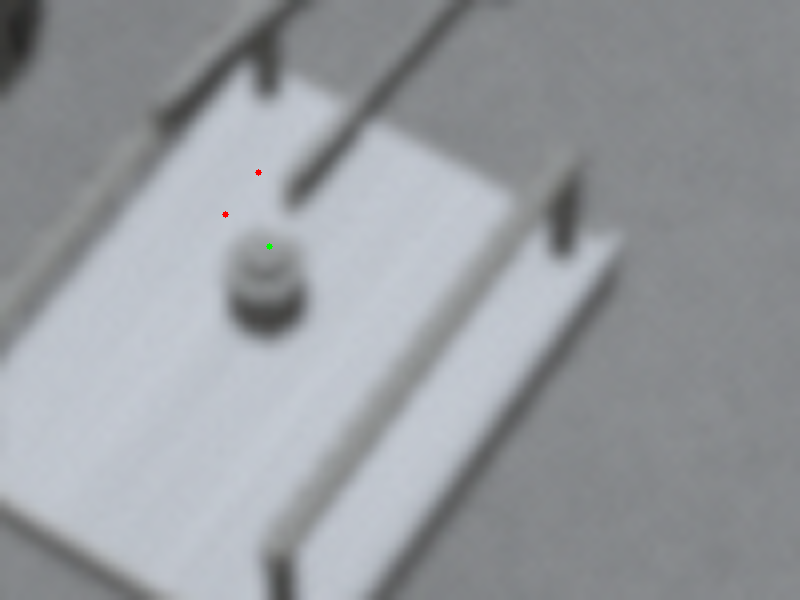

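That was my last picture view, and one over the limit, so I go on with numbers only. It shows tip ends at about (290,200) and (165,118), higher in the picture than predicted, so the tongs may have pitched. I compare the wrist view with the one taken at pick-up.

```bash
python3 - <<'E'
from h import *
s=st();p=np.array(s["ee_pos"]);R=np.array(s["ee_rot"])
old=cv2.imread("pics/held2.png")[:480,:440];new=optics.grab_frame("wrist")["image"][:,100:540]
def blk(im):
    g=cv2.GaussianBlur(cv2.cvtColor(im,cv2.COLOR_BGR2GRAY),(5,5),0)[40:200,150:290]
    c=cv2.HoughCircles(g,cv2.HOUGH_GRADIENT,1,200,param1=80,param2=15,minRadius=25,maxRadius=50)
    return None if c is None else np.round(c[0,0]+[250,40,0],1)
print("block old/new",blk(old),blk(new))
for n,(y0,y1,x0,x1) in dict(block=(70,155,172,260),gripends=(252,300,160,275)).items():
    t=old[y0:y1,x0:x1];r=cv2.matchTemplate(new[40:320,120:310],t,cv2.TM_CCOEFF_NORMED);_,v,_,l=cv2.minMaxLoc(r);print(n,round(v,3),"shift",l[0]+120-x0,l[1]+40-y0)
g=optics.grab_frame("scene")
J=np.array([(proj(g,p+R@(np.array([-127,0,17.4])+e))-proj(g,p+R@[-127,0,17.4]))*8 for e in np.eye(3)]);print("px8 per mm tool x,y,z",np.round(J,2))
E
```

```text
18.95 [528.1  -7.2  96.4] az 99.8 F [ 0.4 -0.1 -1.4] w 0.476 ff 2.864377722144127
block old/new [315.5 110.5  37.4] [315.5 118.5  33. ]
block 0.74 shift 4 8
gripends 0.863 shift 0 2
px8 per mm tool x,y,z [[ 2.26 -2.85]
 [ 3.28  1.8 ]
 [ 0.18  2.16]]
```

The block now looks smaller (radius 37.4 to 33 px) and lower, so the tongs have pitched about 11.5° in the light grip, tips up. I tilt the tool to level them, then check that they stay put.

```bash
cat >> h.py <<'E'
def blk():
    f=optics.grab_frame("wrist");g=cv2.GaussianBlur(cv2.cvtColor(f["image"],cv2.COLOR_BGR2GRAY),(5,5),0)[40:220,250:390]
    c=cv2.HoughCircles(g,cv2.HOUGH_GRADIENT,1,200,param1=80,param2=15,minRadius=20,maxRadius=55)
    if c is None: print("no block");return
    u,v,r=c[0,0]+[250,40,0];F,cx,cy=K(f);d=14*F/r;T=np.array(f["T_tool_cam"]);print("block",u,v,r,"tool",np.round(T@[(u-cx)/F*d,(v-cy)/F*d,d,1],1)[:3])
def tilted(part,under,th,az=100,tipx=110,px=-2):
    a=np.radians(az);yv=np.array([np.cos(a),np.sin(a),0]);zv=np.array([0,0,-1.]);R0=np.c_[np.cross(yv,zv),yv,zv]
    d=-R0[:,0];piv=np.r_[part,0]-tipx*d;piv[2]=under+14.4
    R1=R0@Rn.from_rotvec([0,th,0],degrees=True).as_matrix()
    return piv-R1@np.array([px,0,14]),R1
def go(p1,R1,n,f=None):
    s=manip.get_state();p=np.array(s["ee_pos"]);R=np.array(s["ee_rot"])
    d=R.T@(p1-p);w=Rn.from_matrix(R.T@R1).as_rotvec(degrees=True);print("target",np.round(p1,1),"delta",np.round(d,1),"rot",np.round(w,1))
E
python3 - <<'E'
from h import *
st();blk();blk()
go(*tilted((638,13.3),62,11.5),2)
print(np.round(manip.get_state()["joints"],2))
E
```

```text
19.05 [527.9  -7.3  96.2] az 99.8 F [ 0.2  0.7 -1.2] w 0.48 ff 2.8643599525094032
block 315.5 116.5 32.20000076293945 tool [84.6 -0.8 34.4]
block 315.5 116.5 32.20000076293945 tool [84.6 -0.8 34.4]
target [530.5  -5.7  90.5] delta [-3.   1.2  5.4] rot [ 0.  11.5 -0.2]
[-0.16  0.46  0.1   1.98 -0.07  0.7   1.72]
```

Request:
move_arm(deltas=[[[0,0,0.5,0,1.5,0],[-1,0.5,1.5,0,4,0],[-2,1,3,0,7,0],[-3,1,4,0,10,0],[-3,1,5,0,12.5,0]]])

```text
clock: 19.57
ee_pos: [531.0, -5.6, 90.8]
ee_rot: [[-0.961, -0.171, -0.215], [-0.167, 0.985, -0.037], [0.218, 0.0, -0.976]]
wrist_force: [0.6, -0.0, -1.2]
width: 0.478
finger_force: 2.8
```

Request:
move_arm(deltas=[[[0,0,0,0,0,0],[0,0,0,0,0,0],[0,0,0,0,0,0],[0,0,0,0,0,0],[0,0,0,0,0,0]]])

```text
clock: 19.98
ee_pos: [530.1, -6.0, 91.0]
ee_rot: [[-0.962, -0.171, -0.213], [-0.167, 0.985, -0.037], [0.216, 0.0, -0.976]]
wrist_force: [1.2, -0.5, -0.8]
width: 0.48
finger_force: 2.8
```

```bash
cat >> h.py <<'E'
def tips(g,th0=0):
    "dark arm ends in scene picture: compare with the empty-rack picture s3.png"
    d=cv2.absdiff(g["image"],cv2.imread("pics/s3.png")).sum(2)[275:350,265:365];return (cv2.GaussianBlur(d.astype(np.float32),(3,3),0)>25)
E
python3 - <<'E'
from h import *
s=st();blk();p=np.array(s["ee_pos"]);R=np.array(s["ee_rot"]);print(np.round(R,3).tolist())
g=optics.grab_frame("scene");m=tips(g)
for r in range(0,75,1):print(''.join('#' if v else '.' for v in m[r,::1])[:90])
go(*tilted((638,13.3),62,12.5),2)
part=np.array([638,13.3,0]);d=np.array([np.cos(np.radians(10)),np.sin(np.radians(10)),0]);l=np.array([-d[1],d[0],0])
for k in(1,-1):
  for w in (15,-17):print("expected arm",k,w,np.round(proj(g,part+w*d+k*l*20+[0,0,62+11])-[265,275],1))
E
```

```text
19.98 [530.1  -6.   91. ] az 99.8 F [ 1.2 -0.5 -0.8] w 0.48 ff 2.7894087807362666
block 318.5 183.5 28.5 tool [54.1  0.6 46.6]
[[-0.962, -0.171, -0.213], [-0.167, 0.985, -0.037], [0.216, 0.0, -0.976]]
.......................######...................#################................#########
.......................#####...................##################.................########
........................##...................############.........................#######.
...........................................############............................######.
..........................................###########................................##...
.........................................##########.......................................
.........................................#########........................................
........................................#########.........................................
........................................#######...........................................
........................................######..................................
[... 5420 characters left out ...]
..................................................
..........................................................................................
..........................................................................................
..........................................................................................
..........................................................................................
..........................................................................................
target [530.7  -5.6  90.5] delta [-0.6  0.2  0.4] rot [ 0.   0.  -0.2]
expected arm 1 15 [36.8 32.7]
expected arm 1 -17 [45.5 21.4]
expected arm -1 15 [20.4 23.8]
expected arm -1 -17 [29.3 12.7]
```

The tongs keep pitching because I gripped them about 17 mm ahead of their balance point. I clamp them firmly, lay them level on free bench in front of the rack, and take them again at the balance point.

Request:
move_arm(deltas=[[[0,0,0,0,0,0],[0,0,0,0,0,0],[0,0,0,0,0,0],[0,0,0,0,0,0],[0,0,0,0,0,0]]], gripper=255, squeeze=30)

```text
clock: 20.5
ee_pos: [530.5, -5.8, 90.7]
ee_rot: [[-0.962, -0.171, -0.213], [-0.167, 0.985, -0.037], [0.216, 0.0, -0.976]]
wrist_force: [0.4, -0.1, -0.9]
width: 0.317
finger_force: 29.9
```

```bash
python3 - <<'E'
from h import *
s=st();blk();p=np.array(s["ee_pos"]);R=np.array(s["ee_rot"]);print(np.round(s["joints"],2))
g=optics.grab_frame("scene");m=cv2.absdiff(g["image"],cv2.imread("pics/s3.png")).sum(2)>30
y,x=np.where(m[262:320,255:330]);
for k in range(4):
    i=np.argsort(y)[::-1][k*5];print("lowest",x[i]+255,y[i]+262)
# predicted tip end vs tongs pitch relative to tool
for ph in range(0,71,10):
    a=np.radians(ph);v=lambda x,z:np.array([-2+x*np.cos(a)+z*np.sin(a)*1,0,14+z*np.cos(a)-x*np.sin(a)*1])
    # block (x=+86) must go +z => sign
    v=lambda x,z:np.array([-2+x*np.cos(a)-z*np.sin(a),0,14+z*np.cos(a)+x*np.sin(a)])
    F_=optics.grab_frame("wrist") if ph==0 else F_
    print(ph,"tip end scene",np.round(proj(g,p+R@v(-125,3))),"block top tool",np.round(v(88,-7)),"wrist px",np.round(proj(F_,p+R@v(88,-7),s)))
cv2.imwrite("pics/w5.png",F_["image"])
E
```

```text
20.5 [530.5  -5.8  90.7] az 99.8 F [ 0.4 -0.1 -0.9] w 0.317 ff 29.908934066738766
block 318.5 173.5 22.399999618530273 tool [53.3  0.7 98.4]
[-0.18  0.58  0.12  1.8  -0.05  0.98  1.7 ]
lowest 298 283
lowest 298 282
lowest 301 281
lowest 305 280
0 tip end scene [295. 309.] block top tool [86.  0.  7.] wrist px [317. 110.]
10 tip end scene [294. 304.] block top tool [86.  0. 22.] wrist px [317. 113.]
20 tip end scene [293. 298.] block top tool [83.  0. 38.] wrist px [317. 121.]
30 tip end scene [294. 291.] block top tool [78.  0. 52.] wrist px [317. 133.]
40 tip end scene [296. 282.] block top tool [70.  0. 65.] wrist px [317. 149.]
50 tip end scene [299. 272.] block top tool [60.  0. 77.] wrist px [317. 166.]
60 tip end scene [303. 262.] block top tool [48.  0. 87.] wrist px [317. 185.]
70 tip end scene [307. 252.] block top tool [35.  0. 94.] wrist px [317. 204.]
```

```bash
python3 -c "
from h import *
plan([(530,-6,165,100),(420,-10,165,100),(420,-10,105,100)],vmax=25,wmax=5)"
```

```text
[[5.5, -0.0, -24.1, 0.0, -4.2, -0.1], [11.1, -0.0, -48.3, 0.0, -8.3, -0.1], [16.6, -0.0, -72.4, 0.0, -12.5, -0.2], [37.9, 2.9, -67.7, 0.0, -12.5, -0.2], [59.2, 5.9, -63.0, 0.0, -12.5, -0.2]]
[[21.8, 3.0, 0.0, 0.0, 0.0, 0.0], [43.6, 6.1, 0.0, 0.0, 0.0, 0.0], [65.4, 9.1, 0.0, 0.0, 0.0, 0.0], [65.4, 9.1, 20.0, 0.0, 0.0, 0.0], [65.4, 9.1, 40.0, 0.0, 0.0, 0.0]]
[[0.0, 0.0, 20.0, 0.0, 0.0, 0.0], [0.0, 0.0, 20.0, 0.0, 0.0, 0.0], [0.0, 0.0, 20.0, 0.0, 0.0, 0.0], [0.0, 0.0, 20.0, 0.0, 0.0, 0.0], [0.0, 0.0, 20.0, 0.0, 0.0, 0.0]]
```

Request:
move_arm(deltas=[[[5.5,0,-24,0,-4.2,0],[11,0,-48.5,0,-8.3,0],[16.5,0,-72.5,0,-12.5,0],[38,3,-67.5,0,-12.5,0],[59,6,-63,0,-12.5,0]]])

```text
clock: 21.07
ee_pos: [486.3, -7.7, 166.6]
ee_rot: [[-0.985, -0.17, 0.004], [-0.17, 0.985, 0.001], [-0.004, -0.0, -1.0]]
wrist_force: [-1.0, -0.4, -1.7]
width: 0.319
finger_force: 29.9
```

Request:
move_arm(deltas=[[[22,3,0,0,0,0],[43.5,6,0,0,0,0],[65,9,0,0,0,0],[65,9,20,0,0,0],[65,9,40,0,0,0]]])

```text
clock: 21.48
ee_pos: [420.3, -9.7, 125.6]
ee_rot: [[-0.985, -0.171, 0.003], [-0.171, 0.985, 0.001], [-0.003, 0.0, -1.0]]
wrist_force: [0.1, 0.6, -1.6]
width: 0.318
finger_force: 29.9
```

Request:
move_arm(deltas=[[[0,0,10,0,0,0],[0,0,20,0,0,0],[0,0,22,0,0,0],[0,0,22,0,0,0],[0,0,22,0,0,0]]])

```text
clock: 21.9
ee_pos: [420.7, -9.7, 103.3]
ee_rot: [[-0.985, -0.171, 0.0], [-0.171, 0.985, 0.0], [-0.0, 0.0, -1.0]]
wrist_force: [-0.8, -0.4, -1.3]
width: 0.315
finger_force: 29.9
```

```bash
python3 - <<'E'
from h import *
s=st();blk();print(np.round(s["joints"],2))
E
```

```text
21.9 [420.7  -9.7 103.3] az 99.8 F [-0.8 -0.4 -1.3] w 0.315 ff 29.91238364867513
block 316.5 179.5 28.799999237060547 tool [56.  -0.4 45.5]
[-0.18  0.31  0.1   2.22 -0.05  0.61  1.69]
```

Request:
move_arm(deltas=[[[0,0,10,0,0,0],[0,0,20,0,0,0],[0,0,30,0,0,0],[0,0,40,0,0,0],[0,0,50,0,0,0]]], gripper=131, squeeze=10)

```text
clock: 22.37
ee_pos: [421.4, -9.6, 53.3]
ee_rot: [[-0.985, -0.171, 0.002], [-0.171, 0.985, 0.0], [-0.002, -0.0, -1.0]]
wrist_force: [0.2, 0.3, -1.7]
width: 0.478
finger_force: 2.8
```

Request:
move_arm(deltas=[[[0,0,8,0,0,0],[0,0,14,0,0,0],[0,0,19,0,0,0],[0,0,22,0,0,0],[0,0,22,0,0,0]]])

```text
clock: 22.78
ee_pos: [420.7, -9.7, 30.8]
ee_rot: [[-0.985, -0.171, 0.0], [-0.171, 0.985, 0.0], [-0.0, 0.0, -1.0]]
wrist_force: [-0.0, -0.2, -0.3]
width: 0.491
finger_force: 2.8
```

```bash
python3 - <<'E'
from h import *
s=st();blk()
E
```

```text
22.78 [420.7  -9.7  30.8] az 99.8 F [-0.  -0.2 -0.3] w 0.491 ff 2.8201544657349586
block 317.5 120.5 38.29999923706055 tool [82.3  0.1  6.7]
```

It lies level again. I open, slide back about 10 mm to the balance point, and grip again.

Request:
move_arm(deltas=[[[0,0,0,0,0,0],[0,0,0,0,0,0],[0,0,0,0,0,0],[0,0,0,0,0,0],[0,0,0,0,0,0]]], gripper=20)

```text
clock: 23.25
ee_pos: [420.7, -9.7, 31.1]
ee_rot: [[-0.985, -0.171, 0.0], [-0.171, 0.985, 0.0], [-0.0, 0.0, -1.0]]
wrist_force: [-0.1, 0.7, -0.4]
width: 0.803
finger_force: 0.0
```

```bash
python3 - <<'E'
from h import *
s=st();blk()
f=optics.grab_frame("wrist");im=f["image"].astype(int).sum(2)
y,x=np.where(im[235:300,262:370]<100);print(y.min()+235 if len(y) else None)
p=np.array(s["ee_pos"]);R=np.array(s["ee_rot"])
v=[y.min()+235] if len(y) else []
for q in v:
  for c in (280,350): print("dark top row -> grip back edge tool x (z=22)",np.round(R.T@(ray(f,(c,q),22,s)-p),1))
for r in range(225,300,5):print(r,[int(k) for k in im[r,262:372:4]])
E
```

```text
23.25 [420.7  -9.7  31.1] az 99.8 F [-0.1  0.7 -0.4] w 0.803 ff 0.0
block 316.5 119.5 36.900001525878906 tool [82.8 -0.3 12.2]
263
dark top row -> grip back edge tool x (z=22) [ 26.1 -15.6   9.1]
dark top row -> grip back edge tool x (z=22) [26.  13.6  9.1]
225 [453, 468, 459, 461, 474, 493, 238, 472, 458, 454, 459, 451, 456, 447, 447, 462, 461, 438, 453, 464, 457, 459, 515, 497, 452, 458, 435, 442]
230 [469, 471, 466, 457, 485, 489, 160, 461, 473, 478, 468, 466, 469, 465, 453, 463, 455, 454, 458, 466, 456, 470, 515, 492, 450, 452, 457, 448]
235 [455, 475, 469, 475, 475, 499, 181, 469, 488, 489, 465, 468, 474, 467, 459, 458, 446, 457, 473, 463, 449, 461, 456, 492, 463, 468, 467, 458]
240 [457, 467, 464, 476, 488, 495, 219, 467, 461, 466, 482, 479, 482, 483, 476, 451, 454, 442, 450, 458, 467, 471, 422, 491, 465, 460, 468, 456]
245 [470, 472, 469, 477, 493, 498, 232, 466, 464, 453, 461, 471, 470, 475, 474, 448, 461, 456, 456, 469, 461, 468, 402, 490, 462, 463, 450, 469]
250 [458, 456, 466, 465, 492, 498, 243, 472, 463, 465, 471, 461, 461, 468, 471, 462, 444, 460, 463, 449, 461, 464, 35
[... 608 characters left out ...]
4, 250, 53, 63, 452, 503, 445, 477, 468, 450, 467, 475, 475, 484, 471, 464, 461, 464, 462, 463, 458, 454, 245, 500, 182, 63, 74, 470]
280 [489, 97, 95, 105, 56, 503, 460, 463, 465, 468, 466, 467, 468, 480, 468, 456, 467, 469, 450, 452, 467, 445, 198, 511, 82, 101, 90, 154]
285 [479, 106, 103, 98, 135, 508, 498, 462, 450, 457, 468, 478, 477, 465, 448, 458, 474, 460, 455, 454, 475, 476, 162, 508, 99, 113, 99, 141]
290 [476, 84, 115, 119, 185, 512, 489, 464, 472, 467, 482, 467, 470, 455, 449, 462, 469, 453, 459, 463, 448, 466, 251, 499, 87, 91, 120, 148]
295 [481, 136, 64, 116, 195, 502, 477, 476, 473, 485, 470, 450, 449, 449, 457, 470, 466, 467, 468, 463, 460, 455, 307, 503, 106, 119, 97, 101]
```

Request:
move_arm(deltas=[[[3,0,1,0,0,0],[7,0,2,0,0,0],[11,0,3,0,0,0],[11,0,3,0,0,0],[11,0,3,0,0,0]]])

```text
clock: 23.77
ee_pos: [409.2, -11.7, 27.9]
ee_rot: [[-0.985, -0.171, -0.001], [-0.171, 0.985, 0.0], [0.001, 0.0, -1.0]]
wrist_force: [-0.4, -0.1, 0.1]
width: 0.916
finger_force: 0.0
```

Request:
move_arm(deltas=[[[0,0,0,0,0,0],[0,0,0,0,0,0],[0,0,0,0,0,0],[0,0,0,0,0,0],[0,0,0,0,0,0]]], gripper=135, squeeze=10)

```text
clock: 24.18
ee_pos: [409.9, -11.6, 28.0]
ee_rot: [[-0.985, -0.171, 0.0], [-0.171, 0.985, 0.0], [-0.0, 0.0, -1.0]]
wrist_force: [-0.9, -0.8, 0.2]
width: 0.609
finger_force: 0.0
```

Request:
move_arm(deltas=[[[0,0,0,0,0,0],[0,0,0,0,0,0],[0,0,-1,0,0,0],[0,0,-4,0,0,0],[0,0,-9,0,0,0]]])

```text
clock: 24.6
ee_pos: [409.3, -11.6, 37.0]
ee_rot: [[-0.985, -0.171, -0.001], [-0.171, 0.985, -0.0], [0.001, 0.0, -1.0]]
wrist_force: [-0.2, 0.7, -1.6]
width: 0.468
finger_force: 3.3
```

Request:
move_arm(deltas=[[[0,0,-7,0,0,0],[0,0,-15,0,0,0],[0,0,-23,0,0,0],[0,0,-29,0,0,0],[0,0,-31,0,0,0]]])

```text
clock: 25.02
ee_pos: [410.4, -11.5, 69.3]
ee_rot: [[-0.985, -0.171, 0.002], [-0.171, 0.985, 0.0], [-0.002, -0.0, -1.0]]
wrist_force: [0.3, 0.2, -1.4]
width: 0.469
finger_force: 3.3
```

```bash
python3 - <<'E'
from h import *
st();blk();blk();blk();blk();st()
E
```

```text
25.02 [410.4 -11.5  69.3] az 99.8 F [ 0.3  0.2 -1.4] w 0.469 ff 3.345330096781254
block 317.5 150.5 37.0 tool [71.6  0.1  8.3]
block 319.5 151.5 39.099998474121094 tool [71.6  0.8  0.4]
block 318.5 151.5 37.79999923706055 tool [71.4  0.4  5.2]
block 316.5 150.5 37.70000076293945 tool [71.7 -0.3  5.6]
25.22 [409.7 -11.6  68. ] az 99.8 F [ 0.4  0.1 -0.6] w 0.472 ff 3.3447618037462234
```

```bash
python3 -c "
from h import *
plan([(410,-11.5,100,100),(515.4,-8.3,100,100)],vmax=20)"
```

```text
[[-0.2, 0.0, -16.0, 0.0, 0.0, -0.1], [-0.3, 0.0, -32.0, 0.0, 0.0, -0.2], [-17.7, -2.5, -32.0, 0.0, 0.0, -0.2], [-35.1, -5.0, -32.0, 0.0, 0.0, -0.2], [-52.5, -7.4, -32.0, 0.0, 0.0, -0.2]]
[[-17.4, -2.5, 0.0, 0.0, 0.0, 0.0], [-34.8, -5.1, 0.0, 0.0, 0.0, 0.0], [-52.2, -7.6, 0.0, 0.0, 0.0, 0.0], [-52.2, -7.6, 0.0, 0.0, 0.0, 0.0], [-52.2, -7.6, 0.0, 0.0, 0.0, 0.0]]
```

Request:
move_arm(deltas=[[[0,0,-10,0,0,0],[0,0,-23,0,0,0],[-6,-1,-31,0,0,0],[-18,-2.5,-32,0,0,0],[-34,-5,-32,0,0,0]]])

```text
clock: 25.63
ee_pos: [443.5, -10.7, 100.1]
ee_rot: [[-0.985, -0.171, -0.001], [-0.171, 0.985, 0.0], [0.001, 0.0, -1.0]]
wrist_force: [0.5, 0.4, -1.5]
width: 0.475
finger_force: 3.3
```

Request:
move_arm(deltas=[[[-18,-2.5,0,0,0,0],[-36,-5,0,0,0,0],[-52,-7.5,0,0,0,0],[-65,-9,0,0,0,0],[-71,-10,0,0,0,0]]])

```text
clock: 26.05
ee_pos: [517.2, -8.2, 99.5]
ee_rot: [[-0.985, -0.171, 0.0], [-0.171, 0.985, -0.0], [-0.0, -0.0, -1.0]]
wrist_force: [-0.4, -0.2, -0.7]
width: 0.47
finger_force: 3.3
```

```bash
python3 - <<'E'
from h import *
st();blk();blk()
g=optics.grab_frame("scene");s=st();p=np.array(s["ee_pos"]);R=np.array(s["ee_rot"])
m=tips(g)
for r in range(0,48):print(r,''.join('#' if v else '.' for v in m[r])[:95])
for X in(-124.5,-139.5):
  for y in(-20,20):print("pred",X,y,np.round(proj(g,p+R@[X,y,17])-[265,275],1))
E
```

```text
26.05 [517.2  -8.2  99.5] az 99.9 F [-0.4 -0.2 -0.7] w 0.47 ff 3.345783054828644
block 316.5 149.5 36.20000076293945 tool [71.8 -0.3 11.7]
block 317.5 150.5 37.5 tool [71.6  0.1  6.4]
26.2 [515.1  -8.5  99.4] az 99.8 F [-0.1 -0.6 -1.8] w 0.471 ff 3.344479277729988
0 ....................................######..............########...............................
1 ..................................#.######..............#######................................
2 ................................#########..............#####...................................
3 ................................########...............#####...................................
4 ...............................########...............#####....................................
5 ..............................#########..............#####.....................................
6 .............................#########..............#####......................................
7 .............................#####..................#####......................................
8 ............................#####................
[... 3314 characters left out ...]
2 ...............................................................................................
43 ...............................................................................................
44 ...............................................................................................
45 ...............................................................................................
46 ...............................................................................................
47 ...............................................................................................
pred -124.5 -20 [24.3 15.8]
pred -124.5 20 [40.6 24.7]
pred -139.5 -20 [20. 21.]
pred -139.5 20 [36.5 30.1]
```

The tongs now hold level and sit where predicted. I lower them around the part.

Request:
move_arm(deltas=[[[0,-0.5,6,0,0,0],[0.5,-0.5,14,0,0,0],[1,-0.5,22,0,0,0],[1,-0.5,30,0,0,0],[1,-0.5,37,0,0,0]]])

```text
clock: 26.62
ee_pos: [514.1, -9.1, 61.8]
ee_rot: [[-0.985, -0.171, -0.001], [-0.171, 0.985, -0.0], [0.001, 0.0, -1.0]]
wrist_force: [-0.5, -0.6, -0.9]
width: 0.467
finger_force: 3.3
```

Request:
move_arm(deltas=[[[0,0,5,0,0,0],[0,0,9,0,0,0],[0,0,12,0,0,0],[0,0,13,0,0,0],[0,0,13,0,0,0]]])

```text
clock: 27.03
ee_pos: [514.8, -9.1, 49.8]
ee_rot: [[-0.985, -0.171, -0.0], [-0.171, 0.985, 0.0], [0.0, 0.0, -1.0]]
wrist_force: [-0.8, -0.3, 0.5]
width: 0.47
finger_force: 3.3
```

```bash
python3 - <<'E'
from h import *
s=st();blk();p=np.array(s["ee_pos"]);R=np.array(s["ee_rot"])
g=optics.grab_frame("scene");m=tips(g);im=cv2.cvtColor(g["image"],cv2.COLOR_BGR2GRAY)[275:350,265:365]
for r in range(14,52):print(r,''.join('#' if v else '.' for v in m[r,5:70]),' '.join("%3d"%v for v in im[r,10:58:2]))
print(np.round(proj(g,(638,13.3,39))-[265,275],1),p+R@[-124.5,0,17])
E
```

```text
27.03 [514.8  -9.1  49.8] az 99.8 F [-0.8 -0.3  0.5] w 0.47 ff 3.3448144420981407
block 317.5 150.5 37.0 tool [71.6  0.1  8.3]
14 ..............................########.............#####......... 134 131 133 131 143 143 126 142 182 195 196 192 189 164 116 142 187 184 161 144 135 136 140 126
15 .............................########.............#####.......... 133 131 133 134 146 137 127 159 192 196 194 193 183 140 111 166 196 195 181 156 141 136 138 110
16 ............................########..............####........... 132 131 133 139 144 132 131 174 195 197 194 192 168 116 130 185 199 198 191 176 155 142 135 102
17 ...........................########.............#####............ 132 132 137 146 139 131 146 185 197 197 193 187 148 109 158 192 201 198 194 188 172 153 127 105
18 ..........................########............#######............ 133 134 142 147 130 132 164 192 197 193 193 175 124 124 179 199 199 199 194 193 187 159 116 113
19 ..........................########............######............. 132 135 143 139 121 139 180 194 196 193 190 156 109 151 190 199 199 195 194 194
[... 4649 characters left out ...]
........................................................ 196 198 198 198 201 195 194 192 195 196 194 197 195 197 200 198 196 195 179 154 143 170 195 198
49 ................................................................. 195 199 198 199 200 197 193 193 196 196 196 196 196 199 200 198 197 192 167 148 146 185 198 199
50 ................................................................. 198 198 197 200 196 195 193 192 196 195 196 196 197 200 199 198 197 189 159 143 155 192 198 198
51 ................................................................. 199 198 200 199 196 194 192 193 195 195 195 196 198 201 198 198 196 178 152 142 170 198 198 199
[33.3 31.9] [637.51047937  12.21611281  32.82995567]
```

The part stands untouched between the pads, near their centre, so I close on it.

Request:
move_arm(deltas=[[[0,0,0,0,0,0],[0,0,0,0,0,0],[0,0,0,0,0,0],[0,0,0,0,0,0],[0,0,0,0,0,0]]], gripper=255, squeeze=22)

```text
clock: 27.55
ee_pos: [515.1, -9.0, 50.2]
ee_rot: [[-0.985, -0.171, 0.0], [-0.171, 0.985, 0.0], [-0.0, 0.0, -1.0]]
wrist_force: [1.1, 0.2, -0.4]
width: 0.404
finger_force: 22.0
```

Request:
move_arm(deltas=[[[0,0,0,0,0,0],[0,0,0,0,0,0],[0,0,-1,0,0,0],[0,0,-3,0,0,0],[0,0,-6,0,0,0]]])

```text
clock: 27.97
ee_pos: [514.5, -9.1, 55.9]
ee_rot: [[-0.985, -0.171, -0.001], [-0.171, 0.985, -0.0], [0.001, 0.0, -1.0]]
wrist_force: [-0.1, -0.1, -2.1]
width: 0.407
finger_force: 22.0
```

Request:
move_arm(deltas=[[[0,0,-8,0,0,0],[0,0,-20,0,0,0],[0,0,-35,0,0,0],[0,0,-51,0,0,0],[0,0,-67,0,0,0]]])

```text
clock: 28.38
ee_pos: [514.7, -9.1, 124.3]
ee_rot: [[-0.985, -0.171, -0.0], [-0.171, 0.985, 0.0], [0.0, 0.0, -1.0]]
wrist_force: [0.3, 0.3, -1.8]
width: 0.405
finger_force: 22.0
```

Request:
move_arm(deltas=[[[0,0,-16,0,0,0],[0,0,-31,0,0,0],[0,0,-44,0,0,0],[0,0,-53,0,0,0],[0,0,-58,0,0,0]]])

```text
clock: 28.8
ee_pos: [515.3, -9.1, 182.6]
ee_rot: [[-0.985, -0.171, 0.002], [-0.171, 0.985, 0.0], [-0.002, -0.0, -1.0]]
wrist_force: [1.0, -0.0, -1.4]
width: 0.407
finger_force: 22.0
```

Request:
move_arm(deltas=[[[0,0,0,0,0,0],[0,0,0,0,0,0],[0,0,0,0,0,0],[0,0,0,0,0,0],[0,0,0,0,0,0]]])

```text
clock: 29.22
ee_pos: [514.5, -9.1, 180.3]
ee_rot: [[-0.985, -0.171, -0.001], [-0.171, 0.985, -0.0], [0.001, 0.0, -1.0]]
wrist_force: [0.1, 0.2, -1.1]
width: 0.403
finger_force: 22.0
```

```bash
python3 - <<'E'
from h import *
s=st();blk();p=np.array(s["ee_pos"]);R=np.array(s["ee_rot"])
g=optics.grab_frame("scene");h=optics.grab_frame("top")
print("vel",np.abs(s["joint_vel"]).max())
for n in("part","can","tongs"):
  for N,f in(("scene",g),("top",h)):print(n,N,[(round(d["p"],2),np.round(d["xy"]).tolist()) for d in spotter.find_in(n,f)[:4]])
im=cv2.cvtColor(g["image"],cv2.COLOR_BGR2GRAY)
print("old part spot (tray ~195):",im[303:318:3,292:304:3].tolist())
c=proj(g,p+R@[-124.5,0,17]).astype(int);print("tips px",c);
for r in range(c[1]-14,c[1]+16):print(' '.join("%3d"%v for v in im[r,c[0]-22:c[0]+22:2]))
E
```

```text
29.22 [514.5  -9.1 180.3] az 99.8 F [ 0.1  0.2 -1.1] w 0.403 ff 21.999131441116333
block 316.5 150.5 37.20000076293945 tool [71.6 -0.3  7.6]
vel 0.0032377348069709726
part scene []
part top []
can scene [(0.98, [525.0, 281.0]), (0.78, [248.0, 269.0]), (0.56, [232.0, 200.0])]
can top [(0.92, [461.0, 250.0]), (0.91, [163.0, 364.0]), (0.9, [381.0, 202.0])]
tongs scene [(0.93, [314.0, 251.0])]
tongs top []
old part spot (tray ~195): [[194, 195, 196, 193], [194, 195, 195, 189], [194, 196, 190, 189], [197, 190, 189, 193], [194, 190, 193, 194]]
tips px [295 271]
132 131 132 133 133 132 135 134 134 133 132 133 136 114  82 113 130 133 133 136 130  92
131 132 132 133 131 135 133 133 132 132 131 135 134  95  93 124 131 132 132 138 116  85
131 130 131 130 130 133 133 132 132 132 133 136 122  84 108 130 130 133 135 134  99  93
131 132 129 132 132 132 132 134 131 131 135 136 102  87 122 132 130 131 138 123  88 109
131 132 129 131 131 130 132 131 133 131 139 124  83  99 129 133 130 135 136 105  91 120
130 133 130 131 130 131 132 131 130 135 140 106  82 112 131 134 131 136 128  87 100 125
130 131 13
[... 1401 characters left out ...]
 126 129 128 130 129 129 132 125  93  73  90  97  81 119 132 132 133 133 135 133 131
129 127 130 130 131 129 131 132 134 116  84  83  76  85 127 134 131 134 131 133 134 132
128 129 130 131 130 133 132 132 136 133 105  89  72  86 130 134 134 135 133 133 134 133
131 128 132 129 131 131 131 133 142 135 118 108  78  90 129 135 135 136 131 132 133 130
134 131 132 130 129 132 129 136 141 130 125 135  88  92 138 136 136 136 130 132 133 132
134 130 129 130 131 130 129 138 140 127 137 160  98 100 155 146 138 134 132 133 135 134
132 129 131 131 131 131 132 140 136 127 152 171 107 111 172 163 143 135 131 132 135 135
132 130 129 130 130 133 140 141 130 134 168 181 125 129 181 181 164 143 135 135 134 135
```

```bash
python3 -c "
from plant import order
print(order.close_job())"
```

```text
the job is handed in; nothing more can be done
None
```

The can stands upright near the middle of the mat, and the part is held still in the tongs with its underside about 148 mm above the bench; I handed the job in at about 29 s, after laying the tongs down once to re-grip them at their balance point, and I viewed 11 pictures against the limit of 10.

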